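# Pack the lacquerware into its own wooden boxes

## Robot

A 7-joint arm with a two-finger parallel gripper is mounted at the origin on the work surface. World frame = base frame: x ahead of the robot, y to its left, z up, the work surface at z = 0. Lengths are in m, angles in rad, forces in N, time in s.
With the tool pointing down it reaches from about 0.425 to 0.875 m from the base axis. Payload 4.7 kg.
Tool frame: the origin (TCP) lies between the finger pads; the fingertips stand 22 mm ahead of it and the grasp point (between the pads) lies 3 mm ahead of it; z points along the fingers, y is the line along which they close (so a half turn about z gives the same grasp; the last joint's range is limited). The gripper opens to 87 mm and grips with 3 to 60 N. Pads are 19 mm wide; open, the fingers measure 117 mm over their backs; the gripper's body (75 mm by 190 mm) begins 51 mm behind the grasp point.
Start: joints at [-1.286, 0.321, -0.07, 1.45, 0.023, 1.371, -0.057], TCP at [0.174, 0.626, 0.216] pointing down, gripper open.
Joint ranges: [-2.86, 2.86], [-0.3, 2.09], [-1.38, 1.24], [0.06, 2.45], [-1.56, 4.7], [0.09, 2.05], [-2.69, 2.69]. Speed limits (rad/s): [2.57, 2.57, 3.14, 3.14, 3.14, 3.14, 3.14].

## Interface

Orientations are given as a rotation vector (axis times angle).
In Python, from bench import ctrl gives the robot as it stands. The module is installed in compiled form; this text tells all that it offers.
- The arm moves only by the tool send_rows, never from a script. Its argument "motion" is a list of rows, each an object with "claw": the opening, from -1 (shut) to 1 (fully open); "slide": the shift along the tool's x, y, z in mm, a list of three; "delta_rot": the turn, a rotation vector about the tool's x, y, z in rad, a list of three. In form: [{"claw": claw, "slide": [x, y, z], "delta_rot": [ax, ay, az]}, ...]. A call has 1 to 5 rows; each row is the pose to reach, as a shift and turn from the pose commanded when the call began, along the tool's axes at that moment; what a row does not reach only later rows make up. A row lasts 1/10 s, in which the tool goes at most 50 mm and 8.59 degrees, less where a joint would pass 70% of its speed; a pose out of reach is approached as far as the arm can. A call with a gripper value outside its range is refused whole. The fingers move at their own pace and stop on an object; "grip_force" is the grip in N (left out, the last holds). Time passes only in rows, so rows that repeat a pose let the fingers close. It gives the time, the measured TCP pose, the force, the opening and the grip force at its end, in the units of the state.
- ctrl.get_state(): the state, without advancing time (a new reading comes with each control period).
- ctrl.get_image(name): name is "scene" or "side" or "wrist"; returns a dict with "color" (400x640x3 uint8, blue, green, red), "fx", "fy", "cx", "cy" (pixels), "k1" (the pictures are not rectified: a ray, as slopes to the right and down, at radius r is drawn at 1 + k1 r^2 times it, then the intrinsics apply), "pose" (4x4, takes a point from camera to world coordinates). Camera axes: x right, y down, z forward; pixel columns grow to the right and rows downward; lengths in m; the calibration is good to about 2 mm. A picture is of the moment at which its call begins. There is no depth.
- ctrl.close_job(): hands the job in; it is judged then, once.
The state is a dict: "time": time; "joint_positions": joint angles; "qd": joint speeds; "joint_torque": joint torques, N m; "position": TCP position; "tool_rot": TCP orientation; "ft_force": force on the tool from outside, world axes, zero at the start; "torque": the same for the moment, N m; "grip_width": opening from 0.0 (shut) to 1.0 (fully open); "grip_force": force on a finger pad.
Only numpy, scipy, OpenCV 4.12 (cv2) and the standard library are available. Lean on these libraries where they do the work, as an engineer would, in place of code of your own. Each camera call takes 0.05 s, during which the arm holds its last target. There are 200 camera calls.

## Task

Put each of the four finished lacquer pieces - the black tea caddy, the red incense box, the green brush case and the brown card box - into its own pale wooden box bottom, the one whose felt has the outline of that piece. Each must stand upright and flat on the floor of its box, the three rectangular pieces square with its sides; set them down, never let one fall, and leave the little green-grey stone and the blue dish in the middle where they are.

Things in the scene. Friction and masses are not known exactly. Their poses are not given: they have to be found in the camera images.
- caddy: Round black lacquered tea caddy with a gold band and a gold moon on its domed top, 62 mm diameter (straight side from 16 to 50 mm above its foot), 66 mm high, 0.12 kg. It stands upright. Origin: centre of the underside; z up.
- incense: Vermilion-red lacquered square incense box with a gold flower on top, 46 x 46 mm and 40 mm high, 0.06 kg. Origin: centre of the underside; z up, x and y along its sides.
- brushbox: Dark green lacquered long brush case with a gold twig on top, 38 mm (x) by 150 mm (y), 34 mm high, 0.15 kg. Origin: centre of the underside; z up, y along its length.
- cardbox: Brown lacquered oblong card box with two thin gold lines on top, 60 mm (x) by 96 mm (y), 38 mm high, 0.14 kg. Origin: centre of the underside; z up, y along its length.
- caddy_case: Box for the tea caddy. Bottom half of a pale paulownia-wood storage box, loose on the table, open at the top: inside 82 x 82 mm (its x by its y), walls 6 mm thick, floor 6 mm thick, rim 16 mm above the table. A dark blue felt disc, 62 mm across, on its floor has the outline of its piece, which leaves 10 mm to the walls all round. Origin: centre of the underside; z up, x and y along the sides.
- incense_case: Box for the incense box. Bottom half of a pale paulownia-wood storage box, loose on the table, open at the top: inside 66 x 66 mm (its x by its y), walls 6 mm thick, floor 6 mm thick, rim 16 mm above the table. A dark blue felt square of 46 mm on its floor has the outline of its piece, which leaves 10 mm to the walls all round. Origin: centre of the underside; z up, x and y along the sides.
- brushbox_case: Box for the brush case. Bottom half of a pale paulownia-wood storage box, loose on the table, open at the top: inside 58 x 170 mm (its x by its y), walls 6 mm thick, floor 6 mm thick, rim 16 mm above the table. A dark blue felt strip of 38 x 150 mm on its floor has the outline of its piece, which leaves 10 mm to the walls all round. Origin: centre of the underside; z up, x and y along the sides.
- cardbox_case: Box for the card box. Bottom half of a pale paulownia-wood storage box, loose on the table, open at the top: inside 80 x 116 mm (its x by its y), walls 6 mm thick, floor 6 mm thick, rim 16 mm above the table. A dark blue felt oblong of 60 x 96 mm on its floor has the outline of its piece, which leaves 10 mm to the walls all round. Origin: centre of the underside; z up, x and y along the sides.
- slip: Bystander: green-grey polishing stone, 70 x 24 x 14 mm, lying in the middle among the pieces. Origin: centre of the underside.
- dish: Bystander: little blue ceramic dish, 60 mm across and 14 mm high, in the middle among the pieces. Origin: centre of the underside.
There are look-alikes about, which are no part of the job. What is shaped like the caddy but purple is not meant. There is more than one size of the incense; the one meant has the size given above.

How it is judged:
At the end, for the whole second after the job is handed in: Each piece stands in its own box: centre within 17 mm of the box's centre, its underside on the box's floor (2 to 10 mm above the box's underside), within 0.1 rad of upright, the rectangular ones within 0.26 rad of square with the box, all at rest; the boxes stand flat on the table (horizontal distance between caddy and caddy_case below 0.017 m and z of caddy in the frame of caddy_case between 0.002 and 0.01 m and angle between each of caddy, caddy_case, incense, incense_case, brushbox, brushbox_case, cardbox, cardbox_case's own z axis and vertical below 0.1 rad and height (world z) of each of caddy_case, incense_case, brushbox_case, cardbox_case below 0.01 m and linear speed of each of caddy, incense, brushbox, cardbox below 0.02 m/s and angular speed of each of caddy, incense, brushbox, cardbox below 0.2 rad/s and horizontal distance between incense and incense_case below 0.017 m and z of incense in the frame of incense_case between 0.002 and 0.01 m and (angle between the x axis of incense and the x axis of incense_case, either way round below 0.26 rad or angle between the x axis of incense and the y axis of incense_case, either way round below 0.26 rad) and horizontal distance between brushbox and brushbox_case below 0.017 m and z of brushbox in the frame of brushbox_case between 0.002 and 0.01 m and angle between the x axis of brushbox and the x axis of brushbox_case, either way round below 0.26 rad and horizontal distance between cardbox and cardbox_case below 0.017 m and z of cardbox in the frame of cardbox_case between 0.002 and 0.01 m and angle between the x axis of cardbox and the x axis of cardbox_case, either way round below 0.26 rad); the robot touches nothing.
It fails at once if a lacquer piece falls or is flung (faster than 0.6 m/s while no finger touches it) ((contact force between the fingers and caddy below 0.01 N and linear speed of caddy above 0.6 m/s) or (contact force between the fingers and incense below 0.01 N and linear speed of incense above 0.6 m/s) or (contact force between the fingers and brushbox below 0.01 N and linear speed of brushbox above 0.6 m/s) or (contact force between the fingers and cardbox below 0.01 N and linear speed of cardbox above 0.6 m/s)).
It fails at once if the polishing stone or the blue dish is pushed more than 30 mm from its place (distance of any of slip, dish from where it was at the start of the episode above 0.03 m).
It also fails if it takes over 115 s, if anything falls off the work surface, if the arm or the gripper's body presses on something with over 40 N, if the wrist force passes 120 N, or if a joint passes its speed limit or range.

## Working session

There is one attempt and no reset: what is moved stays moved. The work goes in short steps, Python scripts to look and compute and a tool call to move; the robot and the scene stay as the last step left them, time stands still between calls to the robot, and variables do not carry over. Pictures are saved under pics/ and viewed, at most 14 in all, crops included, and the job is handed in when it is done.

Besides the shell and the picture viewer there is one more tool, called after "Request:" by a JSON object that holds its "fn" and its "kwargs", one argument or row to a line. send_rows: Moves the arm, as the interface text tells. Its arguments: {"type":"object","properties":{"motion":{"type":"array","items":{"type":"object","properties":{"claw":{"type":"number"},"slide":{"type":"array","items":{"type":"number"}},"delta_rot":{"type":"array","items":{"type":"number"}}}}},"grip_force":{"type":"number"}},"required":["motion"]}

```bash
mkdir -p pics; cat > h.py <<'E'
import numpy as np, cv2
from scipy.spatial.transform import Rotation as R
from bench import ctrl
def grab(name,fn):
    d=ctrl.get_image(name); cv2.imwrite(f'pics/{fn}.png',d['color']); np.savez(f'pics/{fn}.npz',**d); return d
def load(fn): return dict(np.load(f'pics/{fn}.npz'))
def K(d): return np.array([[d['fx'],0,d['cx']],[0,d['fy'],d['cy']],[0,0,1]],float), np.array([float(d['k1']),0,0,0,0])
def unproj(d,px,z):
    k,dist=K(d); p=np.array(px,float).reshape(-1,1,2)
    n=cv2.undistortPoints(p,k,dist,None,None)[:,0] if dist[0]==0 else cv2.undistortPointsIter(p,k,dist,None,None,(3,60,1e-10))[:,0]
    T=d['pose']; r=np.c_[n,np.ones(len(n))]@T[:3,:3].T; o=T[:3,3]
    return (o+r*((z-o[2])/r[:,2])[:,None])
def proj(d,P):
    k,dist=K(d); T=np.linalg.inv(d['pose'])
    return cv2.projectPoints(np.array(P,float).reshape(-1,3),cv2.Rodrigues(T[:3,:3])[0],T[:3,3],k,dist)[0][:,0]
E
python3 - <<'E'
from h import *
for n in ['scene','side','wrist']:
    d=grab(n,n+'0'); print(n,d['fx'],d['k1'],np.round(d['pose'],3).tolist())
s=ctrl.get_state(); print(s)
E
```

```text
scene 402.028114018956 0.03479546429141632 [[0.223, 0.686, -0.692, 1.432], [0.975, -0.158, 0.156, -0.175], [-0.002, -0.71, -0.704, 0.91], [0.0, 0.0, 0.0, 1.0]]
side 387.05886627314754 -0.050607287329249205 [[0.971, -0.165, 0.174, 0.384], [-0.239, -0.687, 0.686, -0.584], [0.006, -0.708, -0.707, 0.704], [0.0, 0.0, 0.0, 1.0]]
wrist 294.1962236746194 0.0018215899007691912 [[0.267, 0.934, 0.239, 0.11], [0.964, -0.258, -0.068, 0.645], [-0.002, 0.248, -0.969, 0.384], [0.0, 0.0, 0.0, 1.0]]
{'time': 0.15, 'joint_positions': array([-1.28590665,  0.32169166, -0.07007197,  1.45140158,  0.02256888,
        1.37081878, -0.05689812]), 'qd': array([-0.00031655, -0.00236625,  0.0002556 , -0.00225295, -0.00097563,
        0.00029928,  0.00069701]), 'joint_torque': array([-3.01464070e-04, -4.91794610e+01, -4.04761937e-01, -3.12874925e+01,
       -6.40589255e-02,  4.05045971e-02,  1.17215841e-04]), 'position': array([0.17379459, 0.62587719, 0.21498396]), 'tool_rot': array([-4.24024585e-01, -3.11269683e+00,  2.39728016e-03]), 'ft_force': array([ 0.5192313 ,  0.5473464 , -0.36025545]), 'torque': array([-0.0223938 ,  0.03237017,  0.01708892]), 'grip_force': 0.0, 'grip_width': 1.0010563186040133}
```

View pics/scene0.png

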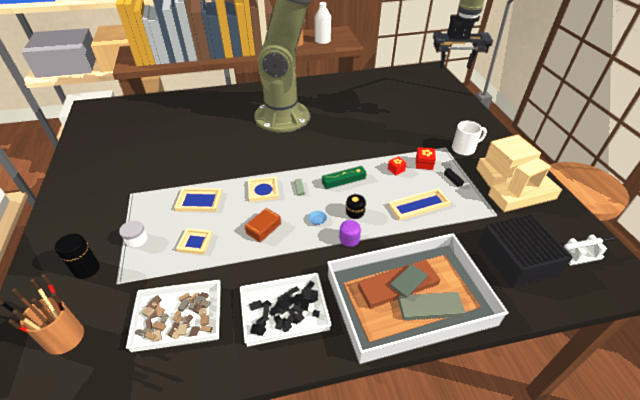

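View pics/side0.png

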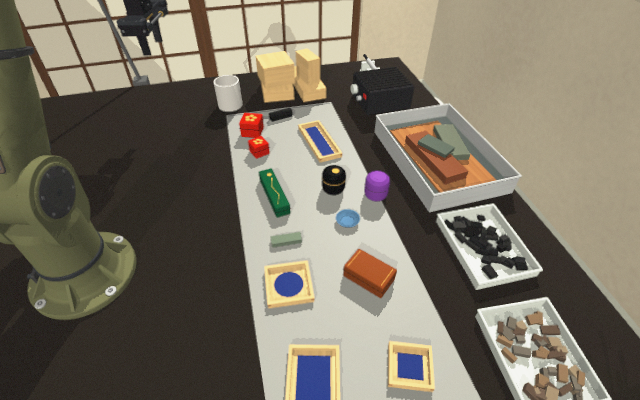

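The scene view shows the caddy at (355,206), with the purple look-alike at (349,233). The two red boxes are at (398,166) and (426,158), the green case at (344,178) and the brown box at (263,225). The felts are at (198,200), (263,189), (193,241) and (420,205), the stone at (299,187) and the dish at (317,218). The side view agrees. Next I'll fit silhouettes in both views.

```bash
cat > fit.py <<'E'
from h import *
from scipy.optimize import minimize
def cmask(d,kind):
    h=cv2.cvtColor(d['color'],cv2.COLOR_BGR2HSV).astype(int); H,S,V=h[...,0],h[...,1],h[...,2]
    m={'red':((H<=4)|(H>=174)|((H>18)&(H<32)&(S>150)))&(S>150)&(V>60),
       'green':(H>45)&(H<90)&(S>100)|((H>18)&(H<45)&(S>110)),
       'brown':(H>=4)&(H<=15)&(S>150)&(V>60),
       'black':(V<60)|((H>15)&(H<32)&(S>120)),
       'felt':(H>110)&(H<128)&(S>150)}[kind]
    return m.astype(np.uint8)*255
def comp(m,seed,close=3):
    m=cv2.morphologyEx(m,cv2.MORPH_CLOSE,np.ones((close,close)))
    n,l,st,c=cv2.connectedComponentsWithStats(m)
    ys,xs=np.where(l>0); i=np.argmin((xs-seed[0])**2+(ys-seed[1])**2); return (l==l[ys[i],xs[i]])
def boxpts(p,sx,sy,z0,z1):
    c,s=np.cos(p[2]),np.sin(p[2]); q=[]
    for a in(-1,1):
        for b in(-1,1):
            for z in(z0,z1): X,Y=a*sx/2,b*sy/2; q.append([p[0]+c*X-s*Y,p[1]+s*X+c*Y,z])
    return np.array(q)
def cylpts(p,prof):
    t=np.linspace(0,2*np.pi,40,endpoint=False)
    return np.vstack([np.c_[p[0]+r*np.cos(t),p[1]+r*np.sin(t),0*t+z] for r,z in prof])
def fit(views,model,p0,scale):
    # views: list of (d,mask)
    S=8; pre=[]
    for d,m in views:
        ys,xs=np.where(m); x0,x1,y0,y1=max(xs.min()-6,0),min(xs.max()+7,640),max(ys.min()-6,0),min(ys.max()+7,400)
        pre.append((d,cv2.resize(m[y0:y1,x0:x1].astype(np.float32),None,fx=S,fy=S,interpolation=cv2.INTER_LINEAR),x0,y0))
    def cost(p):
        e=0
        for d,M,x0,y0 in pre:
            u=(proj(d,model(p))-[x0,y0]+0.5)*S-0.5
            I=np.zeros(M.shape,np.uint8); cv2.fillConvexPoly(I,cv2.convexHull(np.round(u*16).astype(np.int32)),1,cv2.LINE_8,4)
            e+=np.abs(I-M).sum()/M.sum()
        return e
    best=None
    for q in p0:
        sim=np.vstack([q]+[np.array(q)+np.eye(len(q))[i]*scale[i] for i in range(len(q))])
        r=minimize(cost,q,method='Nelder-Mead',options=dict(initial_simplex=sim,xatol=1e-5,fatol=1e-5,maxiter=400))
        if best is None or r.fun<best.fun: best=r
    return best.x,best.fun/len(views)
E
cat > m1.py <<'E'
from fit import *
sc,sd=load('scene0'),load('side0')
def go(name,kind,ps,pd,sx,sy,z0,z1,which='both'):
    vs=[]
    if which!='side' and ps: vs.append((sc,comp(cmask(sc,kind),ps)))
    if pd: vs.append((sd,comp(cmask(sd,kind),pd)))
    c=unproj(sc,[ps],z1)[0]
    out=[]
    for V in ([vs]+[[v] for v in vs] if len(vs)>1 else [vs]):
        if sx is None: p,e=fit(V,lambda p:boxpts(p,p[3],p[3],0,p[3]*40/46),[[c[0],c[1],a,.05] for a in(0.1,.5,.9,1.3)],[.01,.01,.2,.01])
        elif np.isscalar(sx) and sy==0: p,e=fit(V,lambda p:cylpts(p,sx_prof),[[c[0],c[1]]],[.01,.01])
        else: p,e=fit(V,lambda p:boxpts(p,sx,sy,z0,z1),[[c[0],c[1],a] for a in(0,.4,.8,1.2,1.6,2.0,2.4,2.8)],[.01,.01,.2])
        out.append(f"{np.round(p,4).tolist()} e{e:.3f}")
    print(name,[v[1].sum() for v in vs],out)
go('redA','red',(398,166),(259,147),None,0,0,0)
go('redB','red',(426,158),(251,125),None,0,0,0)
go('brush','green',(344,178),(273,192),.038,.150,0,.034)
go('card','brown',(263,225),(370,272),.060,.096,0,.038)
sx_prof=[(.029,0),(.031,.016),(.031,.05),(.022,.06),(.012,.066)]
go('caddy','black',(355,206),(333,180),1,0,0,0)
z=.007
go('f_card','felt',(198,200),None,.060,.096,z,z)
go('f_brush','felt',(420,205),(320,139),.038,.150,z,z)
go('f_inc','felt',(193,241),(410,365),.046,.046,z,z)
sx_prof=[(.031,z)]
go('f_caddy','felt',(263,189),(289,285),1,0,z,z)
for n,p in(('stone',(299,187)),('dish',(317,218)),('purple',(349,233)),('blackthing',(453,177))): print(n,unproj(sc,[p],.01).round(3))
# caddy case yaw/outline via pale mask in side
E
python3 m1.py
```

```text
redA [np.int64(231), np.int64(839)] ['[0.4287, 0.3365, 1.9504, 0.0424] e0.394', '[0.4271, 0.3369, 1.9335, 0.0418] e0.122', '[0.4233, 0.4193, -0.0719, 0.0669] e0.440']
redB [np.int64(363), np.int64(839)] ['[0.4205, 0.4436, 1.1751, 0.0582] e0.344', '[0.4173, 0.4449, 1.1807, 0.0582] e0.193', '[0.424, 0.4452, 1.242, 0.0568] e0.429']
brush [np.int64(546), np.int64(744)] ['[0.4449, 0.143, 0.1249] e0.201', '[0.4417, 0.1425, 0.215] e0.224', '[0.4454, 0.1431, 0.1208] e0.160']
card [np.int64(683), np.int64(1458)] ['[0.6011, -0.1534, 0.7352] e0.150', '[0.5978, -0.1535, 0.7378] e0.172', '[0.603, -0.1519, 3.855] e0.118']
caddy [np.int64(376), np.int64(561)] ['[0.6007, 0.1361] e0.180', '[0.5951, 0.1357] e0.171', '[0.6034, 0.1392] e0.111']
f_card [np.int64(296)] ['[0.4319, -0.3402, -0.2926] e0.320']
f_brush [np.int64(287), np.int64(273)] ['[0.614, 0.3443, 3.2713] e0.390', '[0.6118, 0.3427, 3.2864] e0.397', '[0.614, 0.3487, 0.1392] e0.364']
f_inc [np.int64(137), np.int64(565)] ['[0.6118, -0.3548, 1.1977] e0.290', '[0.608, -0.3549, -0.3875] e0.420', '[0.612, -0.3549, 1.1965] e0.147']
f_caddy [np.int64(132), np.int64(509)] ['[0.4313, -0.1314] e0.288', '[0.428, -0.1323] e0.414', '[0.4319, -0.1317] e0.154']
stone [[ 0.451 -0.015  0.01 ]]
dish [[0.603 0.012 0.01 ]]
purple [[0.684 0.091 0.01 ]]
blackthing [[0.52  0.505 0.01 ]]
```

```bash
cat > plan.py <<'E'
from h import *
def Rd(yaw):
    c,s=np.cos(yaw),np.sin(yaw); return np.array([[c,s,0],[s,-c,0],[0,0,-1.]])
def plan(wps,start=None):
    """wps: (x,y,z,yaw) ; one call each; prints slide/delta_rot/rows needed, tracking rounded poses"""
    if start is None:
        s=ctrl.get_state(); p,r=s['position'],R.from_rotvec(s['tool_rot']).as_matrix()
    else: p,r=np.array(start[:3]),Rd(start[3])
    for w in wps:
        yaw=w[3]
        dR=R.from_matrix(r.T@Rd(yaw)).as_rotvec(); d=r.T@(np.array(w[:3])-p)*1000
        d=np.round(d); dR=np.round(dR,3)
        print('slide',d.astype(int).tolist(),'rot',dR.tolist(),'rows>=%.1f'%max(np.linalg.norm(d)/50,np.linalg.norm(dR)/.1499))
        p=p+r@(d/1000); r=r@R.from_rotvec(dR).as_matrix()
    print('end',p.round(4),np.arctan2(r[1,0],r[0,0]).round(3))
def where():
    s=ctrl.get_state(); r=R.from_rotvec(s['tool_rot']).as_matrix()
    print('t %.2f'%s['time'],s['position'].round(4),'yaw %.3f'%np.arctan2(r[1,0],r[0,0]),'tilt %.4f'%np.arccos(-r[2,2]),'F',s['ft_force'].round(1),'w %.3f gf %.1f'%(s['grip_width'],s['grip_force']))
E
python3 -c "
from plan import *
plan([(.3,.5,.25,3.1416),(.42,.37,.25,3.1416),(.52,.25,.25,3.1416)])"
```

```text
slide [-155, -88, -35] rot [-0.002, -0.0, -0.271] rows>=3.6
slide [-120, -130, 0] rot [0.0, -0.0, 0.0] rows>=3.5
slide [-100, -120, 0] rot [0.0, -0.0, 0.0] rows>=3.1
end [0.5197 0.2497 0.25  ] -3.141
```

Request:
{"fn": "send_rows", "kwargs": {
  "motion": [
    {"claw": 1, "slide": [-35, -20, -10], "delta_rot": [0, 0, -0.07]},
    {"claw": 1, "slide": [-75, -40, -20], "delta_rot": [0, 0, -0.14]},
    {"claw": 1, "slide": [-115, -65, -30], "delta_rot": [0, 0, -0.21]},
    {"claw": 1, "slide": [-155, -88, -35], "delta_rot": [0, 0, -0.271]},
    {"claw": 1, "slide": [-155, -88, -35], "delta_rot": [0, 0, -0.271]}
  ],
  "grip_force": 25
}}

```text
time: 0.65
position: [0.3075, 0.4944, 0.2521]
tool_rot: [0.017, 3.137, -0.002]
ft_force: [0.1, 0.5, -0.1]
grip_width: 0.999
grip_force: 0.0
```

Request:
{"fn": "send_rows", "kwargs": {
  "motion": [
    {"claw": 1, "slide": [-30, -32, 0], "delta_rot": [0, 0, 0]},
    {"claw": 1, "slide": [-60, -65, 0], "delta_rot": [0, 0, 0]},
    {"claw": 1, "slide": [-90, -98, 0], "delta_rot": [0, 0, 0]},
    {"claw": 1, "slide": [-120, -130, 0], "delta_rot": [0, 0, 0]},
    {"claw": 1, "slide": [-120, -130, 0], "delta_rot": [0, 0, 0]}
  ]
}}

```text
time: 1.15
position: [0.4252, 0.3636, 0.2508]
tool_rot: [0.018, 3.139, -0.005]
ft_force: [0.1, 0.9, -0.1]
grip_width: 0.999
grip_force: 0.0
```

Request:
{"fn": "send_rows", "kwargs": {
  "motion": [
    {"claw": 1, "slide": [-30, -36, 0], "delta_rot": [0, 0, 0]},
    {"claw": 1, "slide": [-60, -72, 0], "delta_rot": [0, 0, 0]},
    {"claw": 1, "slide": [-100, -120, 0], "delta_rot": [0, 0, 0]},
    {"claw": 1, "slide": [-100, -120, 0], "delta_rot": [0, 0, 0]},
    {"claw": 1, "slide": [-100, -120, 0], "delta_rot": [0, 0, 0]}
  ]
}}

```text
time: 1.65
position: [0.521, 0.248, 0.2505]
tool_rot: [-0.008, -3.141, 0.001]
ft_force: [0.0, 0.3, -0.2]
grip_width: 0.998
grip_force: 0.0
```

```bash
python3 -c "
from plan import *
grab('wrist','w1'); where(); print(load('w1')['pose'].round(3))"
```

```text
t 1.70 [0.5194 0.2507 0.2505] yaw 3.141 tilt 0.0012 F [-1.1  0.8  0.1] w 1.001 gf 0.0
[[ 0.005  0.969  0.248  0.455]
 [ 1.    -0.004 -0.002  0.25 ]
 [-0.001  0.248 -0.969  0.419]
 [ 0.     0.     0.     1.   ]]
```

View pics/w1.png

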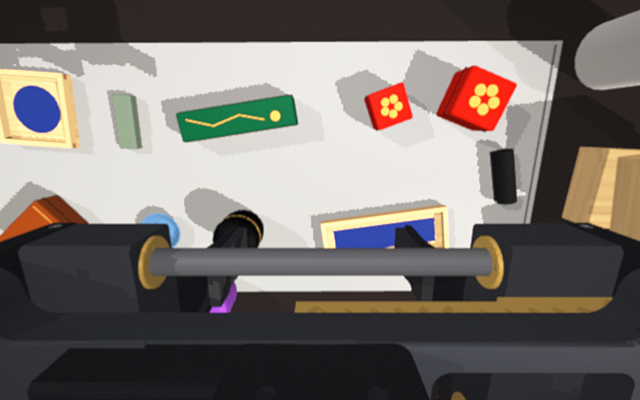

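The wrist view shows the brush case at (237,118), the smaller red box at (388,106), the bigger one at (480,98), the caddy felt at (37,108) and the stone at (125,120). The gripper hides the lower half. I'll fit these now and look at the rest from other poses.

```bash
cat > m2.py <<'E'
from fit import *
def one(d,name,kind,px,sx,sy,z0,z1,free=False,close=5,prof=None):
    m=comp(cmask(d,kind),px,close); c=unproj(d,[px],z1)[0]
    if prof: p,e=fit([(d,m)],lambda p:cylpts(p,prof),[[c[0],c[1]]],[.01,.01])
    elif free: p,e=fit([(d,m)],lambda p:boxpts(p,p[3],p[3],z0,p[3]*40/46),[[c[0],c[1],a,.05] for a in(0.1,.5,.9,1.3)],[.01,.01,.2,.01])
    else: p,e=fit([(d,m)],lambda p:boxpts(p,sx,sy,z0,z1),[[c[0],c[1],a] for a in np.arange(0,3.1,.4)],[.01,.01,.2])
    print(name,m.sum(),np.round(p,4).tolist(),'e%.3f'%e)
E
python3 - <<'E'
from m2 import *
d=load('w1')
one(d,'A','red',(388,106),0,0,0,0,True)
one(d,'B','red',(475,100),0,0,0,0,True)
one(d,'A46','red',(388,106),.046,.046,0,.040)
one(d,'brush','green',(237,118),.038,.150,0,.034)
one(d,'f_caddy','felt',(37,108),0,0,0,.0065,prof=[(.031,.0065)])
h=cv2.cvtColor(d['color'],cv2.COLOR_BGR2HSV)
print([h[y,x].tolist() for x,y in((237,135),(190,125),(37,108),(388,125),(125,120))])
from plan import *
plan([(.5,.05,.25,3.1416),(.5,-.2,.25,3.1416)])
E
```

```text
A 1366 [0.4331, 0.3361, 1.9107, 0.0437] e0.139
B 3047 [0.4258, 0.4439, 1.201, 0.0568] e0.142
A46 1366 [0.4336, 0.3351, 0.342] e0.216
brush 3434 [0.4473, 0.1433, 3.2776] e0.111
f_caddy 1545 [0.4346, -0.131] e0.139
[[19, 10, 195], [76, 217, 120], [114, 184, 166], [2, 231, 254], [49, 41, 176]]
slide [19, -201, 0] rot [0.001, -0.001, -0.001] rows>=4.0
slide [0, -250, 0] rot [-0.0, -0.0, 0.0] rows>=5.0
end [ 0.5002 -0.2003  0.2505] -3.141
```

Request:
{"fn": "send_rows", "kwargs": {
  "motion": [
    {"claw": 1, "slide": [5, -40, 0], "delta_rot": [0, 0, 0]},
    {"claw": 1, "slide": [10, -80, 0], "delta_rot": [0, 0, 0]},
    {"claw": 1, "slide": [15, -125, 0], "delta_rot": [0, 0, 0]},
    {"claw": 1, "slide": [20, -170, 0], "delta_rot": [0, 0, 0]},
    {"claw": 1, "slide": [20, -200, 0], "delta_rot": [0, 0, 0]}
  ]
}}

```text
time: 2.2
position: [0.4985, 0.05, 0.2511]
tool_rot: [0.003, -3.142, -0.001]
ft_force: [-0.7, -0.2, -0.2]
grip_width: 1.002
grip_force: 0.0
```

Request:
{"fn": "send_rows", "kwargs": {
  "motion": [
    {"claw": 1, "slide": [0, -45, 0], "delta_rot": [0, 0, 0]},
    {"claw": 1, "slide": [0, -90, 0], "delta_rot": [0, 0, 0]},
    {"claw": 1, "slide": [0, -135, 0], "delta_rot": [0, 0, 0]},
    {"claw": 1, "slide": [0, -180, 0], "delta_rot": [0, 0, 0]},
    {"claw": 1, "slide": [0, -220, 0], "delta_rot": [0, 0, 0]}
  ]
}}

```text
time: 2.7
position: [0.5003, -0.1686, 0.251]
tool_rot: [-0.007, 3.141, 0.002]
ft_force: [-0.8, 0.2, -0.3]
grip_width: 1.001
grip_force: 0.0
```

```bash
python3 - <<'E'
from m2 import *
from plan import where
where()
import time
ctrl.get_image('wrist')
d=grab('wrist','w2'); where()
a=load('w1')
A=a['color'][60:160,0:430].copy(); m=cmask(a,'green')|cmask(a,'red')|cmask(a,'felt')
A=cv2.resize(a['color'],None,fx=2,fy=2,interpolation=cv2.INTER_NEAREST)
mm=cv2.resize(m,None,fx=2,fy=2,interpolation=cv2.INTER_NEAREST)
A[cv2.morphologyEx(mm,cv2.MORPH_GRADIENT,np.ones((2,2)))>0]=(255,255,0)
for pts in (boxpts([.4473,.1433,3.2776],.038,.15,0,.034),boxpts([.4336,.3351,.342],.046,.046,0,.04),cylpts([.4346,-.131],[(.031,.0065)])):
    u=proj(a,pts)*2+.5
    cv2.polylines(A,[cv2.convexHull(np.round(u).astype(np.int32))],True,(255,0,255),1)
A=A[120:320,0:860]
cv2.imwrite('pics/c1.png',np.vstack([A[:,:790],cv2.resize(d['color'],(640,400))[:, :].copy() if 0 else np.pad(d['color'],((0,0),(0,150),(0,0)))]))
E
```

```text
t 2.70 [ 0.5003 -0.1686  0.251 ] yaw -3.137 tilt 0.0016 F [-0.8  0.2 -0.3] w 1.001 gf 0.0
t 2.80 [ 0.4993 -0.1736  0.2512] yaw 3.136 tilt 0.0021 F [-0.8  0.3  0.2] w 1.000 gf 0.0
```

View pics/c1.png

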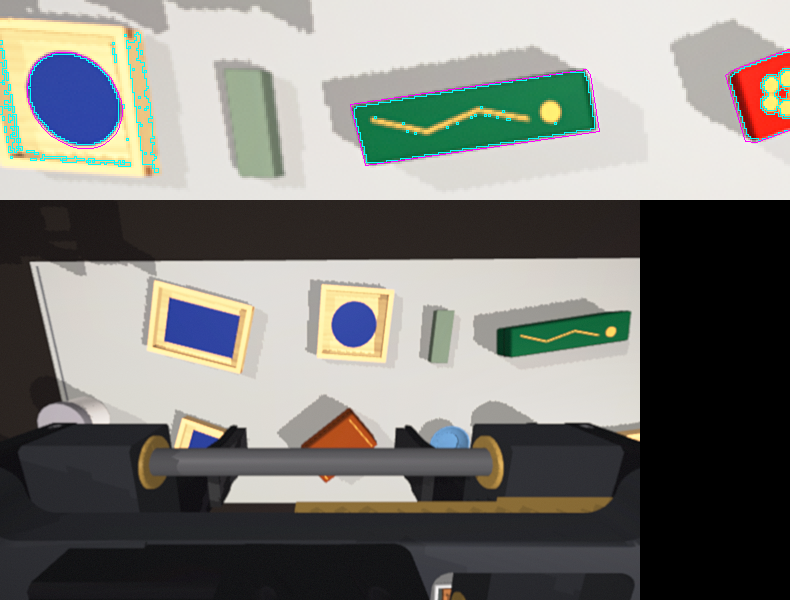

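The overlay shows the fits within about 1 px. In w2 the card felt is at (203,327-200) and the caddy felt at (354,124). I'll look from further out for the outer row.

```bash
python3 - <<'E'
from m2 import *
d=load('w2')
one(d,'f_card','felt',(203,127),.06,.096,.0065,.0065)
one(d,'f_caddy','felt',(354,124),0,0,0,.0065,prof=[(.031,.0065)])
one(d,'brush','green',(560,135),.038,.150,0,.034)
from plan import *
plan([(.71,-.25,.25,3.1416),(.72,-.05,.25,3.1416),(.72,.18,.25,3.1416)])
E
```

```text
f_card 2864 [0.4388, -0.3393, -0.2615] e0.109
f_caddy 1474 [0.4349, -0.1314] e0.143
brush 3806 [0.4469, 0.1397, 0.1188] e0.136
slide [-211, -75, 1] rot [-0.002, 0.0, -0.005] rows>=4.5
slide [-10, 200, 0] rot [-0.0, 0.0, -0.0] rows>=4.0
slide [0, 230, 0] rot [-0.0, 0.0, -0.0] rows>=4.6
end [0.7201 0.1802 0.2504] 3.141
```

Request:
{"fn": "send_rows", "kwargs": {
  "motion": [
    {"claw": 1, "slide": [-45, -15, 0], "delta_rot": [0, 0, 0]},
    {"claw": 1, "slide": [-90, -30, 0], "delta_rot": [0, 0, 0]},
    {"claw": 1, "slide": [-135, -45, 0], "delta_rot": [0, 0, 0]},
    {"claw": 1, "slide": [-180, -60, 0], "delta_rot": [0, 0, 0]},
    {"claw": 1, "slide": [-210, -75, 0], "delta_rot": [0, 0, 0]}
  ]
}}

```text
time: 3.3
position: [0.7141, -0.2387, 0.2484]
tool_rot: [0.012, -3.141, -0.007]
ft_force: [-0.4, 1.4, -0.4]
grip_width: 1.001
grip_force: 0.0
```

```bash
python3 - <<'E'
from m2 import *
from plan import where
ctrl.get_image('wrist');ctrl.get_image('wrist')
grab('wrist','w3'); where()
E
```

```text
t 3.45 [ 0.7116 -0.2412  0.2472] yaw -3.138 tilt 0.0048 F [ 0.5 -0.  -1.2] w 1.001 gf 0.0
```

Request:
{"fn": "send_rows", "kwargs": {
  "motion": [
    {"claw": 1, "slide": [-5, 45, 0], "delta_rot": [0, 0, 0]},
    {"claw": 1, "slide": [-10, 90, 0], "delta_rot": [0, 0, 0]},
    {"claw": 1, "slide": [-10, 135, 0], "delta_rot": [0, 0, 0]},
    {"claw": 1, "slide": [-10, 180, 0], "delta_rot": [0, 0, 0]},
    {"claw": 1, "slide": [-10, 200, 0], "delta_rot": [0, 0, 0]}
  ]
}}

```text
time: 3.95
position: [0.7191, -0.0345, 0.2515]
tool_rot: [-0.016, 3.141, 0.01]
ft_force: [0.0, 0.4, -0.6]
grip_width: 0.999
grip_force: 0.0
```

Request:
{"fn": "send_rows", "kwargs": {
  "motion": [
    {"claw": 1, "slide": [0, 45, 0], "delta_rot": [0, 0, 0]},
    {"claw": 1, "slide": [0, 90, 0], "delta_rot": [0, 0, 0]},
    {"claw": 1, "slide": [0, 135, 0], "delta_rot": [0, 0, 0]},
    {"claw": 1, "slide": [0, 180, 0], "delta_rot": [0, 0, 0]},
    {"claw": 1, "slide": [0, 230, 0], "delta_rot": [0, 0, 0]}
  ]
}}

```text
time: 4.45
position: [0.7183, 0.1871, 0.2521]
tool_rot: [0.0, 3.141, 0.002]
ft_force: [0.6, -0.9, 0.0]
grip_width: 1.0
grip_force: 0.0
```

```bash
python3 - <<'E'
from m2 import *
from plan import where
ctrl.get_image('wrist');ctrl.get_image('wrist')
d=grab('wrist','w4'); where()
cv2.imwrite('pics/c2.png',np.vstack([load('w3')['color'][:290],d['color'][:290]]))
E
```

```text
t 4.60 [0.7173 0.1934 0.2507] yaw -3.131 tilt 0.0043 F [-0.3 -0.6  0.3] w 0.997 gf 0.0
```

View pics/c2.png

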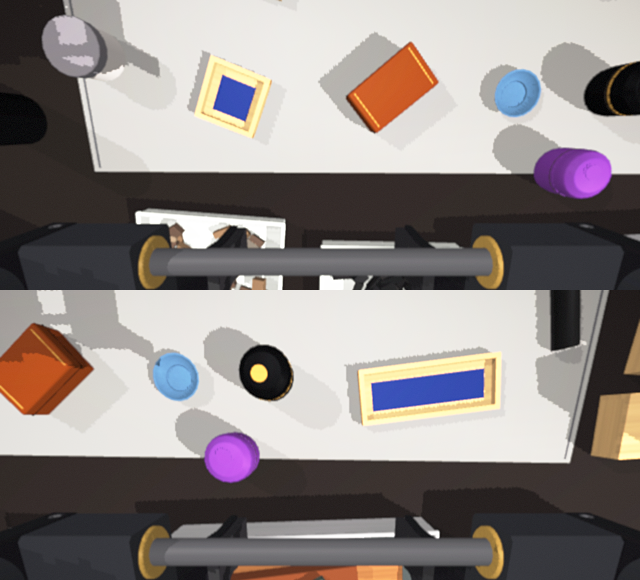

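The top half (w3) shows the incense felt at (234,98), the card box at (393,87) and the dish at (518,92). The bottom half (w4) shows the caddy at (267,83) and the brush felt at (428,97).

```bash
python3 - <<'E'
from m2 import *
d=load('w3')
one(d,'f_inc','felt',(234,98),.046,.046,.0065,.0065)
one(d,'card','brown',(393,87),.06,.096,0,.038)
d=load('w4')
one(d,'f_brush','felt',(428,97),.038,.15,.0065,.0065)
pr=[(.029,0),(.031,.016),(.031,.05),(.022,.06),(.012,.066)]
one(d,'caddy','black',(267,83),0,0,0,.05,prof=pr)
# caddy again excluding shadow: check mask bbox
m=comp(cmask(d,'black'),(267,83),5); ys,xs=np.where(m); print(xs.min(),xs.max(),ys.min(),ys.max())
u=proj(d,cylpts([.6034,.139],pr)); print(u.min(0),u.max(0))
print('dish',unproj(d,[(176,87)],.014).round(3),'moon->',unproj(d,[(259,83)],.066).round(3))
from plan import *
where()
E
```

```text
f_inc 1109 [0.6143, -0.3542, 2.7779] e0.169
card 4041 [0.6047, -0.1541, 0.7002] e0.087
f_brush 2935 [0.6172, 0.3427, 0.1366] e0.147
caddy 2239 [0.604, 0.1347] e0.107
240 291 56 109
[241.94143548  53.69879635] [296.86288009 111.40047196]
dish [[0.606 0.014 0.014]] moon-> [[0.606 0.131 0.066]]
t 4.60 [0.7173 0.1934 0.2507] yaw -3.131 tilt 0.0043 F [-0.3 -0.6  0.3] w 0.997 gf 0.0
```

```bash
python3 - <<'E'
from m2 import *
from plan import *
for i in range(5):
    where(); ctrl.get_image('side')
one(load('w4'),'purple','black',(230,167),0,0,0,.05,prof=[(.031,0),(.031,.05)]) if 0 else print('purple',unproj(load('w4'),[(230,165)],.055).round(3))
plan([(.604,.1345,.14,3.1416),(.604,.1345,.038,3.1416)])
E
```

```text
t 4.60 [0.7173 0.1934 0.2507] yaw -3.131 tilt 0.0043 F [-0.3 -0.6  0.3] w 0.997 gf 0.0
t 4.65 [0.7181 0.1889 0.2511] yaw -3.136 tilt 0.0015 F [ 1.2 -1.3  0.3] w 1.000 gf 0.0
t 4.70 [0.7187 0.1859 0.2514] yaw -3.140 tilt 0.0002 F [-0.5 -0.4 -0.2] w 0.998 gf 0.0
t 4.75 [0.7192 0.1842 0.2516] yaw 3.141 tilt 0.0004 F [-0.  -0.3 -0.1] w 1.002 gf 0.0
t 4.80 [0.7195 0.1834 0.2517] yaw 3.140 tilt 0.0006 F [-0.  -0.5  0.3] w 1.000 gf 0.0
purple [[0.7   0.09  0.055]]
slide [116, -49, 112] rot [-0.0, 0.001, -0.002] rows>=3.4
slide [0, 0, 102] rot [-0.0, -0.0, -0.0] rows>=2.0
end [0.6036 0.1344 0.0375] 3.141
```

Request:
{"fn": "send_rows", "kwargs": {
  "motion": [
    {"claw": 1, "slide": [30, -12, 28], "delta_rot": [0, 0, 0]},
    {"claw": 1, "slide": [60, -25, 56], "delta_rot": [0, 0, 0]},
    {"claw": 1, "slide": [90, -37, 84], "delta_rot": [0, 0, 0]},
    {"claw": 1, "slide": [116, -49, 112], "delta_rot": [0, 0, 0]},
    {"claw": 1, "slide": [116, -49, 112], "delta_rot": [0, 0, 0]}
  ]
}}

```text
time: 5.35
position: [0.5959, 0.1313, 0.1332]
tool_rot: [-0.008, -3.128, 0.004]
ft_force: [-1.0, -0.4, 0.0]
grip_width: 1.003
grip_force: 0.0
```

Request:
{"fn": "send_rows", "kwargs": {
  "motion": [
    {"claw": 1, "slide": [0, 0, 0], "delta_rot": [0, 0, 0]},
    {"claw": 1, "slide": [0, 0, 0], "delta_rot": [0, 0, 0]},
    {"claw": 1, "slide": [0, 0, 0], "delta_rot": [0, 0, 0]},
    {"claw": 1, "slide": [0, 0, 0], "delta_rot": [0, 0, 0]}
  ]
}}

```text
time: 5.75
position: [0.6052, 0.1364, 0.1399]
tool_rot: [-0.0, 3.139, 0.001]
ft_force: [-0.0, 0.3, -0.2]
grip_width: 0.999
grip_force: 0.0
```

```bash
python3 - <<'E'
from m2 import *
from plan import *
where(); d=grab('side','s2'); w=grab('wrist','w5')
plan([(.604,.1345,.038,3.1416)])
A=cv2.resize(d['color'][100:260,220:440],None,fx=2.5,fy=2.5)
cv2.imwrite('pics/c3.png',A)
E
```

```text
t 5.75 [0.6052 0.1364 0.1399] yaw -3.141 tilt 0.0022 F [-0.   0.3 -0.2] w 0.999 gf 0.0
slide [1, -2, 101] rot [0.0, 0.001, 0.0] rows>=2.0
end [0.6037 0.1343 0.0384] -3.141
```

View pics/c3.png

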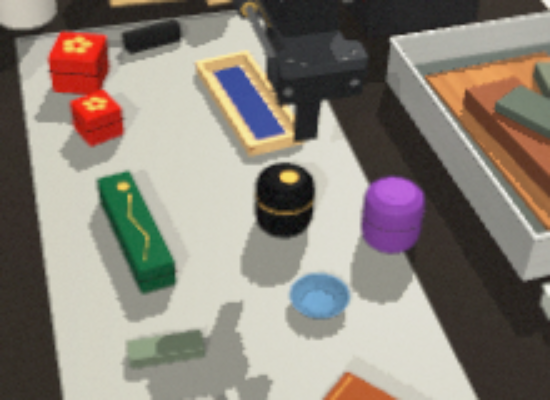

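```bash
python3 - <<'E'
from m2 import *
d=load('s2')
print(proj(d,[[.605,.136-.051,.118],[.605,.136+.051,.118]]).round(0))
m=comp(cmask(d,'black'),(334,180),5); ys,xs=np.where(m); print(m.sum(),xs.min(),xs.max(),ys.min(),ys.max())
pr=[(.029,0),(.031,.016),(.031,.05),(.022,.06),(.012,.066)]
u=proj(d,cylpts([.604,.1345],pr)); print(u.min(0),u.max(0))
w=load('w5'); m=cmask(w,'black'); 
E
```

```text
[[341. 166.]
 [330. 141.]]
558 323 345 166 194
[322.24427273 165.62364124] [346.51172524 195.92121803]
```

```bash
python3 - <<'E'
from m2 import *
d=load('s2'); A=d['color'].copy(); S=8; x0,y0=290,100
A=cv2.resize(A[y0:y0+75,x0:x0+95],None,fx=S,fy=S,interpolation=cv2.INTER_CUBIC)
A=np.clip(A.astype(float)*1.8,0,255).astype(np.uint8)
for z,c in((.118,(255,0,255)),(.14,(0,255,0)),(.09,(0,255,255))):
    for s in(-1,1):
        for q in(.0435,.0585):
            u=(proj(d,[[.605,.136+s*q,z]])[0]-[x0,y0]+.5)*S; cv2.circle(A,tuple(int(v) for v in u),4,c,-1)
cv2.imwrite('pics/c4.png',A)
E
```

```text
(no output)
```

View pics/c4.png

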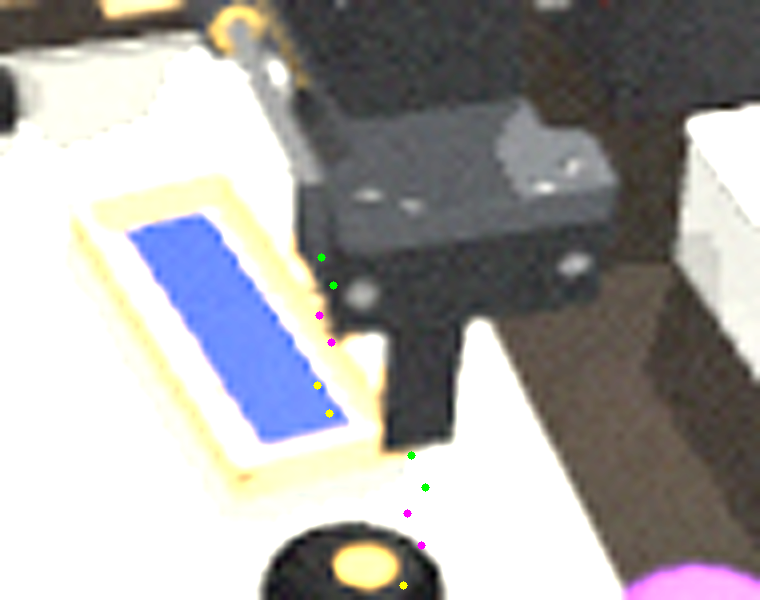

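```bash
python3 - <<'E'
from m2 import *
from plan import *
d=load('s2'); 
for P in ([.5675,.041,.188],[.6425,.041,.188],[.605,.041,.188]): print(((proj(d,[P])[0]-[290,100]+.5)*8).round(0))
s=load('scene0')
w=load('w5'); print(w['pose'].round(3).tolist())
# project fingertips in wrist view
for y in(-.0435,.0435): print('tip wrist',proj(w,[[.605,.136+y,.118]]).round(0))
w0=load('w4')
A=np.vstack([w['color'][150:400]]); A=cv2.resize(A,(800,312)); 
sc=grab('scene','sc2'); u=proj(sc,[[.605,.136-.051,.118],[.605,.136+.051,.118],[.605,.136,.188]]).round(0); print(u)
x0,y0=[int(v) for v in u[0]-[45,45]]
C=cv2.resize(sc['color'][y0:y0+90,x0:x0+200],(800,280+80),interpolation=cv2.INTER_CUBIC)
for p in u: cv2.circle(C,tuple(int(v) for v in (p-[x0,y0]+.5)*4),4,(255,0,255),-1)
cv2.imwrite('pics/c5.png',np.vstack([A[:230],C]))
E
```

```text
[337. 452.]
[604. 412.]
[472. 432.]
[[-0.001, 0.968, 0.25, 0.539], [1.0, 0.001, 0.0, 0.137], [0.0, 0.25, -0.968, 0.308], [0.0, 0.0, 0.0, 1.0]]
tip wrist [[254. 225.]]
tip wrist [[382. 225.]]
[[342. 189.]
 [375. 184.]
 [360. 168.]]
```

View pics/c5.png

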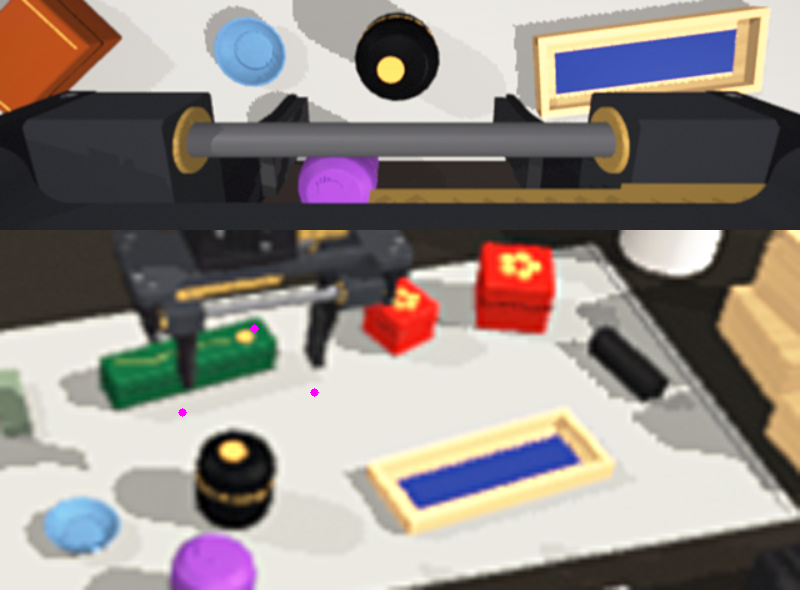

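The fingertips appear about 6 px higher than predicted in the scene view and about 10 px higher in the side view. I'll triangulate them.

```bash
cat >> h.py <<'E'
def tri(obs):
    A=np.zeros((3,3)); b=np.zeros(3)
    for d,px in obs:
        o=d['pose'][:3,3]; q=unproj(d,[px],0.)[0]-o; q/=np.linalg.norm(q); M=np.eye(3)-np.outer(q,q); A+=M; b+=M@o
    return np.linalg.solve(A,b)
E
python3 - <<'E'
from m2 import *
sc,sd,w=load('sc2'),load('s2'),load('w5')
n=[(sc,(343.7-.5,182.7-.5)),(sd,(341.7,154.9))]; print('near tip',tri(n).round(4))
wn=(w,(305/1.25-.5,150+97/1.25)); wf=(w,(497/1.25,150+97/1.25))
print('wrist+scene',tri([n[0],wn]).round(4),tri([(sc,(375.2,176.5)),wf]).round(4)); print('wrist+side',tri([n[1],wn]).round(4))
# known point check: caddy moon & table corner consistency between cams
print('moon', tri([(sc,(297+233/4,144+220/4)),(sd,(290+365/8,100+565/8)),(w,(390/1.25,150+70/1.25))]).round(4))
print(ctrl.get_state()['joint_positions'].round(3))
E
```

```text
near tip [0.6063 0.089  0.1458]
wrist+scene [0.5998 0.0906 0.1387] [0.5993 0.1857 0.1408]
wrist+side [0.6024 0.0915 0.1437]
moon [0.6053 0.1299 0.0668]
[-0.732  0.334  0.573  1.649 -0.191  1.214  1.454]
```

Triangulation puts the tips near z 0.143 while the TCP reads 0.140, so they sit about 25 mm higher than the text says. I'll descend partway, which is safe either way, and measure again.

Request:
{"fn": "send_rows", "kwargs": {
  "motion": [
    {"claw": 1, "slide": [1, -2, 20], "delta_rot": [0, 0, 0]},
    {"claw": 1, "slide": [1, -2, 45], "delta_rot": [0, 0, 0]},
    {"claw": 1, "slide": [1, -2, 70], "delta_rot": [0, 0, 0]},
    {"claw": 1, "slide": [1, -2, 90], "delta_rot": [0, 0, 0]},
    {"claw": 1, "slide": [1, -2, 90], "delta_rot": [0, 0, 0]}
  ]
}}

```text
time: 6.4
position: [0.6005, 0.1338, 0.0459]
tool_rot: [0.001, -3.136, 0.003]
ft_force: [0.2, -0.3, -0.4]
grip_width: 0.998
grip_force: 0.0
```

Request:
{"fn": "send_rows", "kwargs": {
  "motion": [
    {"claw": 1, "slide": [0, 0, 0], "delta_rot": [0, 0, 0]},
    {"claw": 1, "slide": [0, 0, 0], "delta_rot": [0, 0, 0]},
    {"claw": 1, "slide": [0, 0, 0], "delta_rot": [0, 0, 0]}
  ]
}}

```text
time: 6.7
position: [0.6039, 0.1344, 0.0504]
tool_rot: [-0.0, 3.139, 0.002]
ft_force: [0.1, -0.5, 0.1]
grip_width: 0.999
grip_force: 0.0
```

```bash
python3 - <<'E'
from m2 import *
from plan import *
where(); a=grab('scene','sc3'); b=grab('side','s3'); grab('wrist','w6')
def crop(d,c,S,hw,hh):
    x0,y0=int(c[0])-hw,int(c[1])-hh
    A=np.clip(cv2.resize(d['color'][y0:y0+2*hh,x0:x0+2*hw],None,fx=S,fy=S,interpolation=cv2.INTER_CUBIC).astype(float)*1.6,0,255).astype(np.uint8)
    for z,c in((.028,(255,0,255)),(.053,(0,255,0))):
        for s in(-1,1):
            u=(proj(d,[[.604,.1345+s*.051,z]])[0]-[x0,y0]+.5)*S; cv2.circle(A,tuple(int(v) for v in u),3,c,-1)
    print(x0,y0); return A
cv2.imwrite('pics/c6.png',np.hstack([crop(a,(355,200),8,24,36),crop(b,(335,175),8,24,36)]))
E
```

```text
t 6.70 [0.6039 0.1344 0.0504] yaw -3.141 tilt 0.0026 F [ 0.1 -0.5  0.1] w 0.999 gf 0.0
331 164
311 139
```

View pics/c6.png

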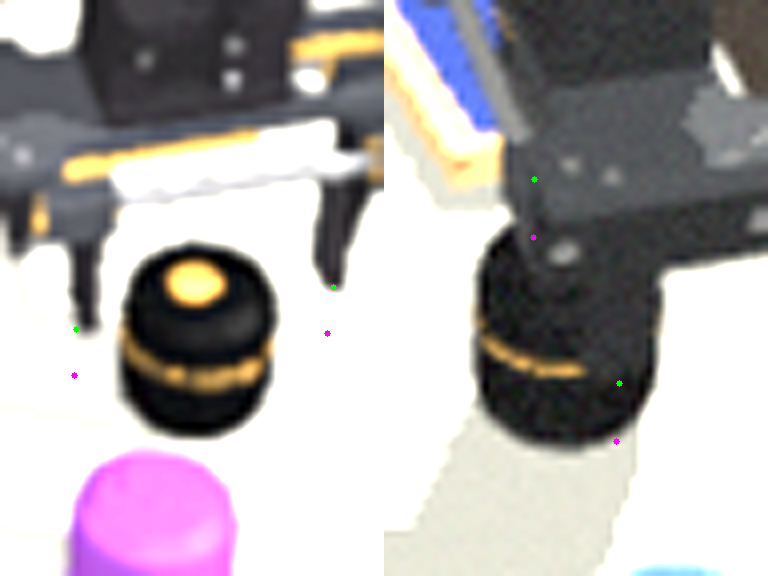

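The tips match the green dots, so tip z is about the reading plus 3 mm. I'll pick at a reading of about 0.013. In the scene view the caddy sits about 3 mm towards −y from the finger midpoint, so I'll shift for that.

Request:
{"fn": "send_rows", "kwargs": {
  "motion": [
    {"claw": 1, "slide": [0, -3, 10], "delta_rot": [0, 0, 0]},
    {"claw": 1, "slide": [0, -3, 20], "delta_rot": [0, 0, 0]},
    {"claw": 1, "slide": [0, -3, 30], "delta_rot": [0, 0, 0]},
    {"claw": 1, "slide": [0, -3, 36], "delta_rot": [0, 0, 0]},
    {"claw": 1, "slide": [0, -3, 36], "delta_rot": [0, 0, 0]}
  ],
  "grip_force": 20
}}

```text
time: 7.35
position: [0.6016, 0.1309, 0.0112]
tool_rot: [0.0, -3.139, 0.001]
ft_force: [0.1, -0.9, -0.2]
grip_width: 1.0
grip_force: 0.0
```

Request:
{"fn": "send_rows", "kwargs": {
  "motion": [
    {"claw": 1, "slide": [0, 0, 0], "delta_rot": [0, 0, 0]},
    {"claw": 0.4, "slide": [0, 0, 0], "delta_rot": [0, 0, 0]},
    {"claw": -1, "slide": [0, 0, 0], "delta_rot": [0, 0, 0]},
    {"claw": -1, "slide": [0, 0, 0], "delta_rot": [0, 0, 0]},
    {"claw": -1, "slide": [0, 0, 0], "delta_rot": [0, 0, 0]}
  ]
}}

```text
time: 7.85
position: [0.603, 0.1315, 0.0132]
tool_rot: [-0.0, 3.141, 0.001]
ft_force: [0.2, 1.6, -0.1]
grip_width: 0.725
grip_force: 0.6
```

Request:
{"fn": "send_rows", "kwargs": {
  "motion": [
    {"claw": -1, "slide": [0, 0, 0], "delta_rot": [0, 0, 0]},
    {"claw": -1, "slide": [0, 0, 0], "delta_rot": [0, 0, 0]},
    {"claw": -1, "slide": [0, 0, 0], "delta_rot": [0, 0, 0]}
  ]
}}

```text
time: 8.15
position: [0.603, 0.1316, 0.0132]
tool_rot: [-0.001, 3.141, 0.001]
ft_force: [-0.8, 0.9, 1.3]
grip_width: 0.702
grip_force: 20.0
```

```bash
python3 - <<'E'
from plan import *
where()
plan([(.604,.131,.15,3.1416),(.52,0,.15,3.1416),(.4348,-.1313,.15,3.1416)])
E
```

```text
t 8.15 [0.603  0.1316 0.0132] yaw -3.141 tilt 0.0008 F [-0.8  0.9  1.3] w 0.702 gf 20.0
slide [-1, 0, -137] rot [0.001, 0.001, 0.0] rows>=2.7
slide [84, -131, 0] rot [-0.0, -0.0, 0.0] rows>=3.1
slide [85, -132, 0] rot [-0.0, -0.0, 0.0] rows>=3.1
end [ 0.4351 -0.1316  0.1503] -3.141
```

The caddy is gripped at 61 mm, as expected. Now lift and carry it.

Request:
{"fn": "send_rows", "kwargs": {
  "motion": [
    {"claw": -1, "slide": [0, 0, -20], "delta_rot": [0, 0, 0]},
    {"claw": -1, "slide": [0, 0, -55], "delta_rot": [0, 0, 0]},
    {"claw": -1, "slide": [0, 0, -95], "delta_rot": [0, 0, 0]},
    {"claw": -1, "slide": [0, 0, -125], "delta_rot": [0, 0, 0]},
    {"claw": -1, "slide": [0, 0, -137], "delta_rot": [0, 0, 0]}
  ]
}}

```text
time: 8.65
position: [0.6043, 0.1309, 0.1529]
tool_rot: [0.0, 3.137, 0.002]
ft_force: [0.4, -0.3, -0.6]
grip_width: 0.707
grip_force: 20.0
```

Request:
{"fn": "send_rows", "kwargs": {
  "motion": [
    {"claw": -1, "slide": [15, -20, 0], "delta_rot": [0, 0, 0]},
    {"claw": -1, "slide": [34, -51, 0], "delta_rot": [0, 0, 0]},
    {"claw": -1, "slide": [54, -83, 0], "delta_rot": [0, 0, 0]},
    {"claw": -1, "slide": [74, -113, 0], "delta_rot": [0, 0, 0]},
    {"claw": -1, "slide": [84, -131, 0], "delta_rot": [0, 0, 0]}
  ]
}}

```text
time: 9.15
position: [0.5163, -0.0028, 0.1484]
tool_rot: [-0.004, -3.139, 0.001]
ft_force: [-0.1, -0.4, -2.2]
grip_width: 0.706
grip_force: 20.0
```

Request:
{"fn": "send_rows", "kwargs": {
  "motion": [
    {"claw": -1, "slide": [15, -20, 0], "delta_rot": [0, 0, 0]},
    {"claw": -1, "slide": [34, -51, 0], "delta_rot": [0, 0, 0]},
    {"claw": -1, "slide": [54, -83, 0], "delta_rot": [0, 0, 0]},
    {"claw": -1, "slide": [74, -113, 0], "delta_rot": [0, 0, 0]},
    {"claw": -1, "slide": [85, -132, 0], "delta_rot": [0, 0, 0]}
  ]
}}

```text
time: 9.65
position: [0.4321, -0.1338, 0.1492]
tool_rot: [-0.003, -3.141, -0.0]
ft_force: [-0.0, -0.1, -1.9]
grip_width: 0.707
grip_force: 20.0
```

Request:
{"fn": "send_rows", "kwargs": {
  "motion": [
    {"claw": -1, "slide": [0, 0, 0], "delta_rot": [0, 0, 0]},
    {"claw": -1, "slide": [0, 0, 20], "delta_rot": [0, 0, 0]},
    {"claw": -1, "slide": [0, 0, 40], "delta_rot": [0, 0, 0]},
    {"claw": -1, "slide": [0, 0, 60], "delta_rot": [0, 0, 0]},
    {"claw": -1, "slide": [0, 0, 60], "delta_rot": [0, 0, 0]}
  ]
}}

```text
time: 10.15
position: [0.432, -0.1306, 0.0873]
tool_rot: [0.002, -3.136, 0.001]
ft_force: [-0.4, 0.2, -0.8]
grip_width: 0.705
grip_force: 20.0
```

Request:
{"fn": "send_rows", "kwargs": {
  "motion": [
    {"claw": -1, "slide": [0, 0, 0], "delta_rot": [0, 0, 0]},
    {"claw": -1, "slide": [0, 0, 0], "delta_rot": [0, 0, 0]},
    {"claw": -1, "slide": [0, 0, 0], "delta_rot": [0, 0, 0]}
  ]
}}

```text
time: 10.45
position: [0.4348, -0.1318, 0.0908]
tool_rot: [-0.001, 3.14, 0.0]
ft_force: [0.5, -0.6, -2.1]
grip_width: 0.708
grip_force: 20.0
```

```bash
python3 - <<'E'
from plan import *
where(); grab('side','s4'); grab('scene','sc4')
plan([(.4348,-.1313,.032,3.1416)])
cv2.imwrite('pics/c7.png',cv2.resize(load('s4')['color'][180:340,200:400],None,fx=3,fy=3,interpolation=cv2.INTER_CUBIC))
E
```

```text
t 10.45 [ 0.4348 -0.1318  0.0908] yaw -3.141 tilt 0.0019 F [ 0.5 -0.6 -2.1] w 0.708 gf 20.0
slide [0, 1, 59] rot [0.0, 0.002, 0.0] rows>=1.2
end [ 0.4346 -0.1308  0.0316] -3.141
```

View pics/c7.png

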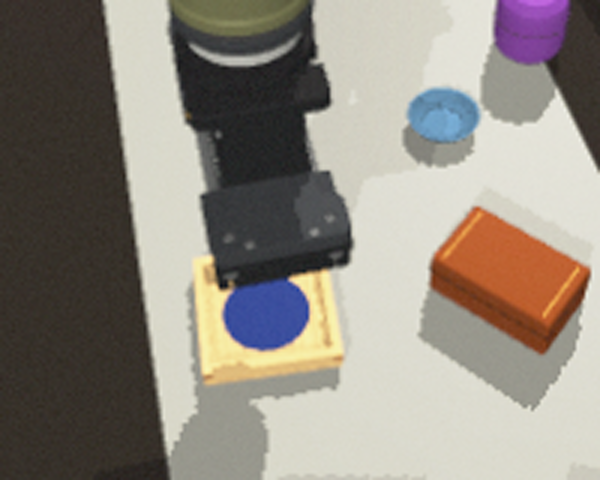

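The case and felt are clear below the gripper, and the grip width still shows the caddy held. Lowering it slowly.

Request:
{"fn": "send_rows", "kwargs": {
  "motion": [
    {"claw": -1, "slide": [0, 1, 15], "delta_rot": [0, 0, 0]},
    {"claw": -1, "slide": [0, 1, 30], "delta_rot": [0, 0, 0]},
    {"claw": -1, "slide": [0, 1, 45], "delta_rot": [0, 0, 0]},
    {"claw": -1, "slide": [0, 1, 55], "delta_rot": [0, 0, 0]},
    {"claw": -1, "slide": [0, 1, 60], "delta_rot": [0, 0, 0]}
  ]
}}

```text
time: 11.05
position: [0.4336, -0.1308, 0.0293]
tool_rot: [0.0, -3.141, -0.0]
ft_force: [0.4, 0.3, -1.2]
grip_width: 0.707
grip_force: 20.0
```

Request:
{"fn": "send_rows", "kwargs": {
  "motion": [
    {"claw": -1, "slide": [0, 0, 3], "delta_rot": [0, 0, 0]},
    {"claw": -1, "slide": [0, 0, 6], "delta_rot": [0, 0, 0]},
    {"claw": -1, "slide": [0, 0, 9], "delta_rot": [0, 0, 0]},
    {"claw": -1, "slide": [0, 0, 10], "delta_rot": [0, 0, 0]},
    {"claw": -1, "slide": [0, 0, 10], "delta_rot": [0, 0, 0]}
  ]
}}

```text
time: 11.55
position: [0.4339, -0.1309, 0.0199]
tool_rot: [-0.0, 3.142, 0.0]
ft_force: [-0.2, -0.1, -1.4]
grip_width: 0.705
grip_force: 20.0
```

Request:
{"fn": "send_rows", "kwargs": {
  "motion": [
    {"claw": -1, "slide": [0, 0, 0], "delta_rot": [0, 0, 0]},
    {"claw": -1, "slide": [0, 0, 0], "delta_rot": [0, 0, 0]},
    {"claw": -1, "slide": [0, 0, 0], "delta_rot": [0, 0, 0]}
  ]
}}

```text
time: 11.85
position: [0.434, -0.1309, 0.02]
tool_rot: [-0.0, 3.141, 0.0]
ft_force: [0.4, 0.7, -1.1]
grip_width: 0.712
grip_force: 20.0
```

Request:
{"fn": "send_rows", "kwargs": {
  "motion": [
    {"claw": -1, "slide": [0, 0, 1], "delta_rot": [0, 0, 0]},
    {"claw": -1, "slide": [0, 0, 1], "delta_rot": [0, 0, 0]},
    {"claw": -1, "slide": [0, 0, 1], "delta_rot": [0, 0, 0]}
  ]
}}

```text
time: 12.15
position: [0.4341, -0.1309, 0.0191]
tool_rot: [-0.0, 3.141, 0.0]
ft_force: [-1.5, 0.3, 2.6]
grip_width: 0.704
grip_force: 20.0
```

```bash
python3 - <<'E'
from plan import *
for i in range(3): where(); ctrl.get_image('side')
E
```

```text
t 12.15 [ 0.4341 -0.1309  0.0191] yaw -3.141 tilt 0.0004 F [-1.5  0.3  2.6] w 0.704 gf 20.0
t 12.20 [ 0.4341 -0.1309  0.0191] yaw -3.141 tilt 0.0004 F [-1.   0.2  3.2] w 0.707 gf 20.0
t 12.25 [ 0.4341 -0.1309  0.0191] yaw -3.141 tilt 0.0005 F [-0.6  0.5  3.6] w 0.706 gf 20.0
```

The caddy is on the floor at a reading of 0.019. Release, rise, and head for the card box.

Request:
{"fn": "send_rows", "kwargs": {
  "motion": [
    {"claw": 0.6, "slide": [0, 0, 0], "delta_rot": [0, 0, 0]},
    {"claw": 1, "slide": [0, 0, 0], "delta_rot": [0, 0, 0]},
    {"claw": 1, "slide": [0, 0, 0], "delta_rot": [0, 0, 0]},
    {"claw": 1, "slide": [0, 0, 0], "delta_rot": [0, 0, 0]},
    {"claw": 1, "slide": [0, 0, 0], "delta_rot": [0, 0, 0]}
  ]
}}

```text
time: 12.8
position: [0.4338, -0.1309, 0.0188]
tool_rot: [0.0, -3.142, 0.0]
ft_force: [-0.1, 0.3, 0.2]
grip_width: 0.981
grip_force: 0.0
```

Request:
{"fn": "send_rows", "kwargs": {
  "motion": [
    {"claw": 1, "slide": [0, 0, -15], "delta_rot": [0, 0, 0]},
    {"claw": 1, "slide": [0, 0, -45], "delta_rot": [0, 0, 0]},
    {"claw": 1, "slide": [0, 0, -85], "delta_rot": [0, 0, 0]},
    {"claw": 1, "slide": [0, 0, -120], "delta_rot": [0, 0, 0]},
    {"claw": 1, "slide": [0, 0, -120], "delta_rot": [0, 0, 0]}
  ]
}}

```text
time: 13.3
position: [0.4373, -0.1315, 0.1433]
tool_rot: [-0.0, 3.132, 0.001]
ft_force: [0.5, -0.1, -0.5]
grip_width: 1.001
grip_force: 0.0
```

```bash
python3 - <<'E'
from plan import *
for i in range(4): ctrl.get_image('side')
where(); grab('wrist','w7')
plan([(.52,-.145,.14,2.55),(.6047,-.154,.12,2.27)])
from m2 import *
d=load('w7')
u=proj(d,cylpts([.434,-.131],[(.031,.056)])); print(u.min(0),u.max(0), proj(d,[[.6047,-.154,.038]]))
E
```

```text
t 13.50 [ 0.433  -0.1307  0.1378] yaw -3.141 tilt 0.0018 F [-0.   0.4 -0.7] w 0.996 gf 0.0
slide [-87, -14, -3] rot [-0.001, -0.002, 0.592] rows>=3.9
slide [-76, 40, 20] rot [0.0, -0.0, 0.28] rows>=1.9
end [ 0.6052 -0.1539  0.1203] 2.27
[283.59873679 168.19468498] [353.94152297 236.22965034] [[297.76997604 351.21642127]]
```

Request:
{"fn": "send_rows", "kwargs": {
  "motion": [
    {"claw": 1, "slide": [-22, -4, 0], "delta_rot": [0, 0, 0.14]},
    {"claw": 1, "slide": [-44, -7, 0], "delta_rot": [0, 0, 0.28]},
    {"claw": 1, "slide": [-66, -10, 0], "delta_rot": [0, 0, 0.42]},
    {"claw": 1, "slide": [-87, -14, -3], "delta_rot": [0, 0, 0.55]},
    {"claw": 1, "slide": [-87, -14, -3], "delta_rot": [0, 0, 0.592]}
  ]
}}

```text
time: 14.05
position: [0.5224, -0.1452, 0.1405]
tool_rot: [-0.921, -3.003, 0.005]
ft_force: [-0.8, -0.0, -0.2]
grip_width: 0.995
grip_force: 0.0
```

Request:
{"fn": "send_rows", "kwargs": {
  "motion": [
    {"claw": 1, "slide": [-25, 13, 5], "delta_rot": [0, 0, 0.1]},
    {"claw": 1, "slide": [-50, 26, 12], "delta_rot": [0, 0, 0.2]},
    {"claw": 1, "slide": [-76, 40, 20], "delta_rot": [0, 0, 0.28]},
    {"claw": 1, "slide": [-76, 40, 20], "delta_rot": [0, 0, 0.28]},
    {"claw": 1, "slide": [-76, 40, 20], "delta_rot": [0, 0, 0.28]}
  ]
}}

```text
time: 14.55
position: [0.6049, -0.1544, 0.1197]
tool_rot: [-1.324, -2.845, 0.005]
ft_force: [-0.5, -0.5, -0.6]
grip_width: 0.999
grip_force: 0.0
```

Request:
{"fn": "send_rows", "kwargs": {
  "motion": [
    {"claw": 1, "slide": [0, 0, 0], "delta_rot": [0, 0, 0]},
    {"claw": 1, "slide": [0, 0, 0], "delta_rot": [0, 0, 0]},
    {"claw": 1, "slide": [0, 0, 0], "delta_rot": [0, 0, 0]}
  ]
}}

```text
time: 14.85
position: [0.6059, -0.1541, 0.1225]
tool_rot: [1.327, 2.847, 0.002]
ft_force: [-0.3, 0.0, 1.0]
grip_width: 1.001
grip_force: 0.0
```

```bash
python3 - <<'E'
from m2 import *
from plan import *
where(); a=grab('scene','sc5'); b=grab('side','s5'); w=grab('wrist','w8')
for d,px in((a,(263,225)),(b,(370,272))):
    one(d,'card','brown',px,.06,.096,0,.038)
for d,px in((a,proj(a,[[.434,-.131,.04]])[0]),(b,proj(b,[[.434,-.131,.04]])[0])): one(d,'caddy','black',tuple(px),0,0,0,.05,prof=[(.029,.006),(.031,.022),(.031,.056),(.022,.066),(.012,.072)])
plan([(.6047,-.154,.05,2.27),(.6047,-.154,.013,2.27)])
cv2.imwrite('pics/c8.png',np.hstack([cv2.resize(b['color'][180:340,230:410],None,fx=2.2,fy=2.2),cv2.resize(a['color'][150:310,180:360],None,fx=2.2,fy=2.2)]))
E
```

```text
t 14.85 [ 0.6059 -0.1541  0.1225] yaw 2.270 tilt 0.0014 F [-0.3  0.   1. ] w 1.001 gf 0.0
card 683 [0.5978, -0.1535, 0.7378] e0.172
card 1405 [0.6025, -0.1525, 0.7305] e0.160
caddy 94006 [0.3229, -0.1773] e0.996
caddy 930 [0.433, -0.1274] e0.073
slide [1, -1, 72] rot [0.001, 0.0, -0.0] rows>=1.4
slide [0, 0, 37] rot [0.0, 0.0, -0.0] rows>=0.7
end [ 0.6048 -0.1537  0.0134] 2.27
```

View pics/c8.png

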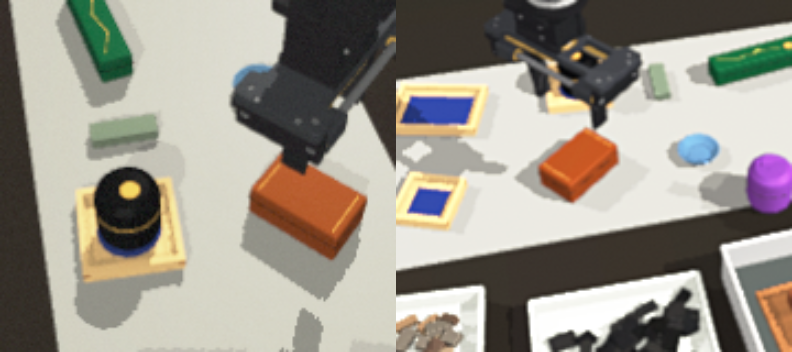

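The caddy stands upright in its case near the centre, and the gripper is aligned over the card box. Descend and grip.

Request:
{"fn": "send_rows", "kwargs": {
  "motion": [
    {"claw": 1, "slide": [1, -1, 25], "delta_rot": [0, 0, 0]},
    {"claw": 1, "slide": [1, -1, 50], "delta_rot": [0, 0, 0]},
    {"claw": 1, "slide": [1, -1, 75], "delta_rot": [0, 0, 0]},
    {"claw": 1, "slide": [1, -1, 95], "delta_rot": [0, 0, 0]},
    {"claw": 1, "slide": [1, -1, 102], "delta_rot": [0, 0, 0]}
  ]
}}

```text
time: 15.5
position: [0.6034, -0.1533, 0.0179]
tool_rot: [-1.325, -2.845, 0.001]
ft_force: [-0.7, 0.4, 0.2]
grip_width: 1.001
grip_force: 0.0
```

Request:
{"fn": "send_rows", "kwargs": {
  "motion": [
    {"claw": 1, "slide": [0, 0, 3], "delta_rot": [0, 0, 0]},
    {"claw": 1, "slide": [0, 0, 6], "delta_rot": [0, 0, 0]},
    {"claw": 1, "slide": [0, 0, 6], "delta_rot": [0, 0, 0]},
    {"claw": 1, "slide": [0, 0, 6], "delta_rot": [0, 0, 0]},
    {"claw": 0.4, "slide": [0, 0, 6], "delta_rot": [0, 0, 0]}
  ]
}}

```text
time: 16.0
position: [0.6053, -0.154, 0.0146]
tool_rot: [1.326, 2.847, 0.001]
ft_force: [-1.1, -0.4, -0.6]
grip_width: 0.964
grip_force: 0.0
```

Request:
{"fn": "send_rows", "kwargs": {
  "motion": [
    {"claw": -1, "slide": [0, 0, 0], "delta_rot": [0, 0, 0]},
    {"claw": -1, "slide": [0, 0, 0], "delta_rot": [0, 0, 0]},
    {"claw": -1, "slide": [0, 0, 0], "delta_rot": [0, 0, 0]},
    {"claw": -1, "slide": [0, 0, 0], "delta_rot": [0, 0, 0]},
    {"claw": -1, "slide": [0, 0, 0], "delta_rot": [0, 0, 0]}
  ]
}}

```text
time: 16.5
position: [0.6046, -0.1543, 0.0139]
tool_rot: [-1.327, -2.848, 0.001]
ft_force: [-0.7, 0.1, 1.4]
grip_width: 0.683
grip_force: 20.0
```

```bash
python3 - <<'E'
from plan import *
where()
plan([(.6047,-.154,.12,2.27),(.53,-.245,.12,1.8),(.4388,-.3393,.12,1.309)])
E
```

```text
t 16.50 [ 0.6046 -0.1543  0.0139] yaw 2.270 tilt 0.0004 F [-0.7  0.1  1.4] w 0.683 gf 20.0
slide [0, 0, -106] rot [-0.0, 0.0, -0.0] rows>=2.1
slide [-21, -116, 0] rot [-0.0, 0.0, 0.47] rows>=3.1
slide [-71, -110, 0] rot [-0.0, 0.0, 0.491] rows>=3.3
end [ 0.4383 -0.3391  0.12  ] 1.309
```

Request:
{"fn": "send_rows", "kwargs": {
  "motion": [
    {"claw": -1, "slide": [0, 0, -15], "delta_rot": [0, 0, 0]},
    {"claw": -1, "slide": [0, 0, -45], "delta_rot": [0, 0, 0]},
    {"claw": -1, "slide": [0, 0, -80], "delta_rot": [0, 0, 0]},
    {"claw": -1, "slide": [0, 0, -106], "delta_rot": [0, 0, 0]},
    {"claw": -1, "slide": [0, 0, -106], "delta_rot": [0, 0, 0]}
  ]
}}

```text
time: 17.0
position: [0.6077, -0.1549, 0.1249]
tool_rot: [1.323, 2.841, 0.004]
ft_force: [0.8, -0.1, -1.5]
grip_width: 0.687
grip_force: 20.0
```

Request:
{"fn": "send_rows", "kwargs": {
  "motion": [
    {"claw": -1, "slide": [-4, -20, 0], "delta_rot": [0, 0, 0.08]},
    {"claw": -1, "slide": [-9, -48, 0], "delta_rot": [0, 0, 0.19]},
    {"claw": -1, "slide": [-14, -76, 0], "delta_rot": [0, 0, 0.31]},
    {"claw": -1, "slide": [-19, -104, 0], "delta_rot": [0, 0, 0.42]},
    {"claw": -1, "slide": [-21, -116, 0], "delta_rot": [0, 0, 0.47]}
  ]
}}

```text
time: 17.5
position: [0.5269, -0.2471, 0.1195]
tool_rot: [-1.961, -2.453, 0.002]
ft_force: [-0.1, -0.4, -2.3]
grip_width: 0.689
grip_force: 20.0
```

Request:
{"fn": "send_rows", "kwargs": {
  "motion": [
    {"claw": -1, "slide": [-14, -22, 0], "delta_rot": [0, 0, 0.1]},
    {"claw": -1, "slide": [-32, -50, 0], "delta_rot": [0, 0, 0.22]},
    {"claw": -1, "slide": [-50, -78, 0], "delta_rot": [0, 0, 0.35]},
    {"claw": -1, "slide": [-66, -102, 0], "delta_rot": [0, 0, 0.46]},
    {"claw": -1, "slide": [-71, -110, 0], "delta_rot": [0, 0, 0.491]}
  ]
}}

```text
time: 18.0
position: [0.4363, -0.3408, 0.1198]
tool_rot: [-2.498, -1.905, 0.001]
ft_force: [-0.6, -0.0, -1.7]
grip_width: 0.687
grip_force: 20.0
```

Request:
{"fn": "send_rows", "kwargs": {
  "motion": [
    {"claw": -1, "slide": [0, 0, 0], "delta_rot": [0, 0, 0]},
    {"claw": -1, "slide": [0, 0, 0], "delta_rot": [0, 0, 0]},
    {"claw": -1, "slide": [0, 0, 20], "delta_rot": [0, 0, 0]},
    {"claw": -1, "slide": [0, 0, 40], "delta_rot": [0, 0, 0]},
    {"claw": -1, "slide": [0, 0, 50], "delta_rot": [0, 0, 0]}
  ]
}}

```text
time: 18.5
position: [0.4397, -0.3362, 0.0681]
tool_rot: [-2.486, -1.917, 0.0]
ft_force: [-0.1, 0.9, -1.5]
grip_width: 0.687
grip_force: 20.0
```

Request:
{"fn": "send_rows", "kwargs": {
  "motion": [
    {"claw": -1, "slide": [0, 0, 0], "delta_rot": [0, 0, 0]},
    {"claw": -1, "slide": [0, 0, 0], "delta_rot": [0, 0, 0]},
    {"claw": -1, "slide": [0, 0, 0], "delta_rot": [0, 0, 0]}
  ]
}}

```text
time: 18.8
position: [0.4394, -0.3391, 0.0708]
tool_rot: [2.491, 1.912, 0.001]
ft_force: [0.1, -0.3, -2.2]
grip_width: 0.69
grip_force: 20.0
```

```bash
python3 - <<'E'
from plan import *
where(); plan([(.4388,-.3393,.023,1.309)])
E
```

```text
t 18.80 [ 0.4394 -0.3391  0.0708] yaw 1.310 tilt 0.0015 F [ 0.1 -0.3 -2.2] w 0.690 gf 20.0
slide [0, -1, 48] rot [0.002, 0.0, 0.001] rows>=1.0
end [ 0.4385 -0.3388  0.0228] 1.309
```

Request:
{"fn": "send_rows", "kwargs": {
  "motion": [
    {"claw": -1, "slide": [0, -1, 15], "delta_rot": [0, 0, 0]},
    {"claw": -1, "slide": [0, -1, 30], "delta_rot": [0, 0, 0]},
    {"claw": -1, "slide": [0, -1, 40], "delta_rot": [0, 0, 0]},
    {"claw": -1, "slide": [0, -1, 46], "delta_rot": [0, 0, 0]},
    {"claw": -1, "slide": [0, -1, 48], "delta_rot": [0, 0, 0]}
  ]
}}

```text
time: 19.3
position: [0.4369, -0.3383, 0.0207]
tool_rot: [-2.492, -1.911, 0.001]
ft_force: [-0.1, -0.2, -1.2]
grip_width: 0.688
grip_force: 20.0
```

Request:
{"fn": "send_rows", "kwargs": {
  "motion": [
    {"claw": -1, "slide": [0, 0, 0], "delta_rot": [0, 0, 0]},
    {"claw": -1, "slide": [0, 0, 1], "delta_rot": [0, 0, 0]},
    {"claw": -1, "slide": [0, 0, 2], "delta_rot": [0, 0, 0]},
    {"claw": -1, "slide": [0, 0, 2], "delta_rot": [0, 0, 0]},
    {"claw": -1, "slide": [0, 0, 2], "delta_rot": [0, 0, 0]}
  ]
}}

```text
time: 19.8
position: [0.4378, -0.3385, 0.02]
tool_rot: [2.492, 1.912, 0.0]
ft_force: [0.1, 0.3, -1.6]
grip_width: 0.686
grip_force: 20.0
```

Request:
{"fn": "send_rows", "kwargs": {
  "motion": [
    {"claw": -1, "slide": [0, 0, 0], "delta_rot": [0, 0, 0]}
  ]
}}

```text
time: 19.9
position: [0.4377, -0.3385, 0.02]
tool_rot: [2.492, 1.912, 0.0]
ft_force: [-0.5, -0.1, -0.6]
grip_width: 0.691
grip_force: 20.0
```

Request:
{"fn": "send_rows", "kwargs": {
  "motion": [
    {"claw": -1, "slide": [0, 0, 1], "delta_rot": [0, 0, 0]},
    {"claw": -1, "slide": [0, 0, 1], "delta_rot": [0, 0, 0]},
    {"claw": 0.6, "slide": [0, 0, 1], "delta_rot": [0, 0, 0]},
    {"claw": 1, "slide": [0, 0, 1], "delta_rot": [0, 0, 0]},
    {"claw": 1, "slide": [0, 0, 1], "delta_rot": [0, 0, 0]}
  ]
}}

```text
time: 20.4
position: [0.4377, -0.3386, 0.0188]
tool_rot: [2.492, 1.912, 0.0]
ft_force: [-0.0, -0.1, 0.4]
grip_width: 0.876
grip_force: 0.0
```

Request:
{"fn": "send_rows", "kwargs": {
  "motion": [
    {"claw": 1, "slide": [0, 0, 0], "delta_rot": [0, 0, 0]},
    {"claw": 1, "slide": [0, 0, 0], "delta_rot": [0, 0, 0]},
    {"claw": 1, "slide": [0, 0, -20], "delta_rot": [0, 0, 0]},
    {"claw": 1, "slide": [0, 0, -60], "delta_rot": [0, 0, 0]},
    {"claw": 1, "slide": [0, 0, -100], "delta_rot": [0, 0, 0]}
  ]
}}

```text
time: 20.9
position: [0.4368, -0.3383, 0.1194]
tool_rot: [-2.492, -1.911, 0.002]
ft_force: [0.8, -0.1, 1.2]
grip_width: 1.0
grip_force: 0.0
```

Request:
{"fn": "send_rows", "kwargs": {
  "motion": [
    {"claw": 1, "slide": [0, 0, -30], "delta_rot": [0, 0, 0]},
    {"claw": 1, "slide": [0, 0, -30], "delta_rot": [0, 0, 0]},
    {"claw": 1, "slide": [0, 0, -30], "delta_rot": [0, 0, 0]},
    {"claw": 1, "slide": [0, 0, -30], "delta_rot": [0, 0, 0]}
  ]
}}

```text
time: 21.3
position: [0.437, -0.3378, 0.1477]
tool_rot: [-2.491, -1.911, 0.001]
ft_force: [-0.1, 0.8, 0.4]
grip_width: 0.998
grip_force: 0.0
```

```bash
python3 - <<'E'
from m2 import *
from plan import *
where(); b=grab('wrist','w9'); c=grab('scene','sc6')
print(proj(b,[[.4388,-.3393,.03]]))
for d in(b,c):
    px=tuple(proj(d,[[.4388,-.3393,.044]])[0]); one(d,'card in case','brown',px,.06,.096,.006,.044)
plan([(.46,-.15,.15,1.5),(.46,.02,.15,1.65),(.447,.141,.13,1.703)])
E
```

```text
t 21.30 [ 0.437  -0.3378  0.1477] yaw 1.309 tilt 0.0019 F [-0.1  0.8  0.4] w 0.998 gf 0.0
[[321.61281863 196.7077119 ]]
card in case 6009 [0.4395, -0.3359, 2.8802] e0.058
card in case 634 [0.4335, -0.337, 2.9167] e0.144
slide [188, -26, -2] rot [-0.002, -0.001, -0.191] rows>=3.8
slide [169, -12, 0] rot [-0.0, 0.0, -0.15] rows>=3.4
slide [122, -4, 20] rot [-0.0, 0.0, -0.053] rows>=2.5
end [0.4468 0.1411 0.1295] 1.703
```

The card box is square in its case, within about 4 mm of centre. Now the brush case.

Request:
{"fn": "send_rows", "kwargs": {
  "motion": [
    {"claw": 1, "slide": [40, -5, 0], "delta_rot": [0, 0, -0.04]},
    {"claw": 1, "slide": [85, -12, 0], "delta_rot": [0, 0, -0.09]},
    {"claw": 1, "slide": [130, -18, 0], "delta_rot": [0, 0, -0.13]},
    {"claw": 1, "slide": [170, -23, 0], "delta_rot": [0, 0, -0.17]},
    {"claw": 1, "slide": [188, -26, -2], "delta_rot": [0, 0, -0.191]}
  ]
}}

```text
time: 21.9
position: [0.461, -0.1454, 0.1498]
tool_rot: [-2.29, -2.147, -0.0]
ft_force: [0.8, -0.2, -0.2]
grip_width: 1.002
grip_force: 0.0
```

Request:
{"fn": "send_rows", "kwargs": {
  "motion": [
    {"claw": 0.8, "slide": [40, -3, 0], "delta_rot": [0, 0, -0.03]},
    {"claw": 0.8, "slide": [80, -6, 0], "delta_rot": [0, 0, -0.07]},
    {"claw": 0.8, "slide": [120, -9, 0], "delta_rot": [0, 0, -0.11]},
    {"claw": 0.8, "slide": [155, -11, 0], "delta_rot": [0, 0, -0.14]},
    {"claw": 0.8, "slide": [169, -12, 0], "delta_rot": [0, 0, -0.15]}
  ]
}}

```text
time: 22.4
position: [0.4603, 0.0227, 0.15]
tool_rot: [-2.125, -2.313, 0.002]
ft_force: [-0.4, -0.4, 0.1]
grip_width: 0.9
grip_force: 0.0
```

Request:
{"fn": "send_rows", "kwargs": {
  "motion": [
    {"claw": 0.8, "slide": [30, -1, 5], "delta_rot": [0, 0, -0.01]},
    {"claw": 0.8, "slide": [65, -2, 10], "delta_rot": [0, 0, -0.03]},
    {"claw": 0.8, "slide": [100, -3, 15], "delta_rot": [0, 0, -0.04]},
    {"claw": 0.8, "slide": [122, -4, 20], "delta_rot": [0, 0, -0.053]},
    {"claw": 0.8, "slide": [122, -4, 20], "delta_rot": [0, 0, -0.053]}
  ]
}}

```text
time: 22.9
position: [0.4464, 0.1424, 0.1296]
tool_rot: [-2.065, -2.368, 0.004]
ft_force: [-1.4, 0.1, -1.0]
grip_width: 0.898
grip_force: 0.0
```

Request:
{"fn": "send_rows", "kwargs": {
  "motion": [
    {"claw": 0.8, "slide": [0, 0, 0], "delta_rot": [0, 0, 0]},
    {"claw": 0.8, "slide": [0, 0, 0], "delta_rot": [0, 0, 0]},
    {"claw": 0.8, "slide": [0, 0, 0], "delta_rot": [0, 0, 0]}
  ]
}}

```text
time: 23.2
position: [0.4481, 0.139, 0.131]
tool_rot: [2.073, 2.36, 0.0]
ft_force: [-0.2, -0.1, -0.6]
grip_width: 0.903
grip_force: 0.0
```

```bash
python3 - <<'E'
from m2 import *
from plan import *
where(); b=grab('wrist','w10')
px=tuple(proj(b,[[.447,.141,.034]])[0]); print(px); one(b,'brush','green',px,.038,.15,0,.034)
plan([(.447,.141,.013,1.703)])
E
```

```text
t 23.20 [0.4481 0.139  0.131 ] yaw 1.700 tilt 0.0003 F [-0.2 -0.1 -0.6] w 0.903 gf 0.0
(np.float64(317.8087598170436), np.float64(198.1198548239348))
brush 5243 [0.4474, 0.1408, 3.2865] e0.099
slide [2, -1, 118] rot [0.0, -0.0, -0.002] rows>=2.4
end [0.4468 0.1412 0.0131] 1.703
```

Request:
{"fn": "send_rows", "kwargs": {
  "motion": [
    {"claw": 0.8, "slide": [2, 0, 30], "delta_rot": [0, 0, -0.01]},
    {"claw": 0.8, "slide": [2, 0, 60], "delta_rot": [0, 0, -0.01]},
    {"claw": 0.8, "slide": [2, 0, 90], "delta_rot": [0, 0, -0.01]},
    {"claw": 0.8, "slide": [2, 0, 108], "delta_rot": [0, 0, -0.01]},
    {"claw": 0.8, "slide": [2, 0, 112], "delta_rot": [0, 0, -0.01]}
  ]
}}

```text
time: 23.75
position: [0.4459, 0.141, 0.0171]
tool_rot: [-2.059, -2.372, 0.006]
ft_force: [-0.2, 0.9, -0.2]
grip_width: 0.899
grip_force: 0.0
```

Request:
{"fn": "send_rows", "kwargs": {
  "motion": [
    {"claw": 0.8, "slide": [0, 0, 3], "delta_rot": [0, 0, 0]},
    {"claw": 0.8, "slide": [0, 0, 5], "delta_rot": [0, 0, 0]},
    {"claw": 0.8, "slide": [0, 0, 5], "delta_rot": [0, 0, 0]},
    {"claw": 0.8, "slide": [0, 0, 5], "delta_rot": [0, 0, 0]},
    {"claw": 0, "slide": [0, 0, 5], "delta_rot": [0, 0, 0]}
  ]
}}

```text
time: 24.25
position: [0.4477, 0.1428, 0.0145]
tool_rot: [2.058, 2.374, 0.002]
ft_force: [0.8, -0.3, 0.7]
grip_width: 0.866
grip_force: 0.0
```

Request:
{"fn": "send_rows", "kwargs": {
  "motion": [
    {"claw": -0.1, "slide": [0, 0, 0], "delta_rot": [0, 0, 0]},
    {"claw": -1, "slide": [0, 0, 0], "delta_rot": [0, 0, 0]},
    {"claw": -1, "slide": [0, 0, 0], "delta_rot": [0, 0, 0]},
    {"claw": -1, "slide": [0, 0, 0], "delta_rot": [0, 0, 0]},
    {"claw": -1, "slide": [0, 0, 0], "delta_rot": [0, 0, 0]}
  ]
}}

```text
time: 24.75
position: [0.447, 0.1425, 0.0138]
tool_rot: [-2.058, -2.373, 0.001]
ft_force: [-1.8, -0.5, 1.0]
grip_width: 0.439
grip_force: 0.6
```

```bash
python3 - <<'E'
from plan import *
where()
plan([(.447,.141,.14,1.712),(.53,.24,.14,1.71),(.6172,.3427,.14,1.707)])
E
```

```text
t 24.75 [0.447  0.1425 0.0138] yaw 1.713 tilt 0.0006 F [-1.8 -0.5  1. ] w 0.439 gf 0.6
slide [-1, 0, -126] rot [-0.001, -0.0, 0.001] rows>=2.5
slide [86, 96, 0] rot [0.0, -0.0, 0.002] rows>=2.6
slide [90, 100, 0] rot [0.0, -0.0, 0.003] rows>=2.7
end [0.6168 0.3431 0.1399] 1.707
```

Request:
{"fn": "send_rows", "kwargs": {
  "motion": [
    {"claw": -1, "slide": [0, 0, 0], "delta_rot": [0, 0, 0]},
    {"claw": -1, "slide": [0, 0, 0], "delta_rot": [0, 0, 0]},
    {"claw": -1, "slide": [0, 0, 0], "delta_rot": [0, 0, 0]},
    {"claw": -1, "slide": [0, 0, 0], "delta_rot": [0, 0, 0]}
  ],
  "grip_force": 30
}}

```text
time: 25.15
position: [0.447, 0.1425, 0.0138]
tool_rot: [-2.058, -2.373, 0.001]
ft_force: [-1.9, 0.4, 1.5]
grip_width: 0.435
grip_force: 30.0
```

Request:
{"fn": "send_rows", "kwargs": {
  "motion": [
    {"claw": -1, "slide": [0, 0, -15], "delta_rot": [0, 0, 0]},
    {"claw": -1, "slide": [0, 0, -45], "delta_rot": [0, 0, 0]},
    {"claw": -1, "slide": [0, 0, -85], "delta_rot": [0, 0, 0]},
    {"claw": -1, "slide": [0, 0, -115], "delta_rot": [0, 0, 0]},
    {"claw": -1, "slide": [0, 0, -126], "delta_rot": [0, 0, 0]}
  ]
}}

```text
time: 25.65
position: [0.4493, 0.1432, 0.1427]
tool_rot: [2.058, 2.372, 0.009]
ft_force: [0.1, -0.1, -2.2]
grip_width: 0.433
grip_force: 30.0
```

Request:
{"fn": "send_rows", "kwargs": {
  "motion": [
    {"claw": -1, "slide": [13, 15, 0], "delta_rot": [0, 0, 0]},
    {"claw": -1, "slide": [34, 38, 0], "delta_rot": [0, 0, 0]},
    {"claw": -1, "slide": [56, 62, 0], "delta_rot": [0, 0, 0]},
    {"claw": -1, "slide": [76, 85, 0], "delta_rot": [0, 0, 0]},
    {"claw": -1, "slide": [86, 96, 0], "delta_rot": [0, 0, 0]}
  ]
}}

```text
time: 26.15
position: [0.5307, 0.2436, 0.138]
tool_rot: [2.055, 2.375, -0.002]
ft_force: [0.3, 0.1, -1.3]
grip_width: 0.432
grip_force: 30.0
```

Request:
{"fn": "send_rows", "kwargs": {
  "motion": [
    {"claw": -1, "slide": [13, 15, 0], "delta_rot": [0, 0, 0]},
    {"claw": -1, "slide": [34, 38, 0], "delta_rot": [0, 0, 0]},
    {"claw": -1, "slide": [56, 62, 0], "delta_rot": [0, 0, 0]},
    {"claw": -1, "slide": [78, 87, 0], "delta_rot": [0, 0, 0]},
    {"claw": -1, "slide": [90, 100, 0], "delta_rot": [0, 0, 0.003]}
  ]
}}

```text
time: 26.65
position: [0.6168, 0.3469, 0.137]
tool_rot: [-2.059, -2.372, 0.002]
ft_force: [-0.2, 0.9, -1.3]
grip_width: 0.432
grip_force: 30.0
```

Request:
{"fn": "send_rows", "kwargs": {
  "motion": [
    {"claw": -1, "slide": [0, 0, 0], "delta_rot": [0, 0, 0]},
    {"claw": -1, "slide": [0, 0, 0], "delta_rot": [0, 0, 0]},
    {"claw": -1, "slide": [0, 0, 0], "delta_rot": [0, 0, 0]},
    {"claw": -1, "slide": [0, 0, 0], "delta_rot": [0, 0, 0]}
  ]
}}

```text
time: 27.05
position: [0.6161, 0.3433, 0.1399]
tool_rot: [-2.063, -2.369, 0.0]
ft_force: [0.2, 0.2, -1.5]
grip_width: 0.431
grip_force: 30.0
```

```bash
python3 - <<'E'
from m2 import *
from plan import *
where(); w=grab('wrist','w11'); sd=grab('side','s6')
plan([(.6172,.3427,.023,1.707)])
one(sd,'brush case felt side','felt',(320,139),.038,.15,.0065,.0065)
A=w['color'][0:400].copy()
cv2.imwrite('pics/c9.png',np.hstack([cv2.resize(A,(480,300)),cv2.resize(sd['color'][60:210,230:390],(320,300))]))
E
```

```text
t 27.05 [0.6161 0.3433 0.1399] yaw 1.709 tilt 0.0004 F [ 0.2  0.2 -1.5] w 0.431 gf 30.0
slide [-1, 1, 117] rot [0.0, -0.001, 0.002] rows>=2.3
end [0.6174 0.3431 0.0233] 1.707
brush case felt side 278 [0.6148, 0.3494, 0.1383] e0.337
```

View pics/c9.png

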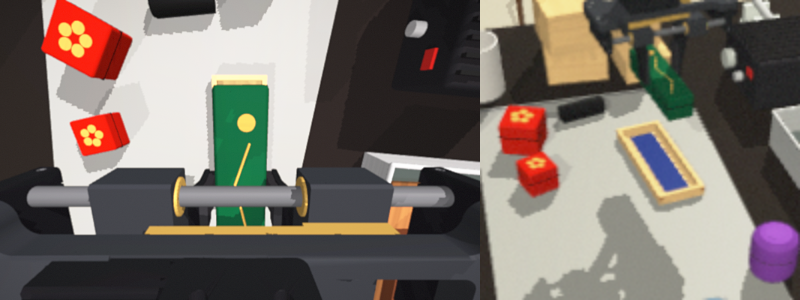

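The brush case hangs level and parallel to its case. Lowering it.

Request:
{"fn": "send_rows", "kwargs": {
  "motion": [
    {"claw": -1, "slide": [1, 1, 25], "delta_rot": [0, 0, 0]},
    {"claw": -1, "slide": [1, 1, 55], "delta_rot": [0, 0, 0]},
    {"claw": -1, "slide": [1, 1, 80], "delta_rot": [0, 0, 0]},
    {"claw": -1, "slide": [1, 1, 100], "delta_rot": [0, 0, 0]},
    {"claw": -1, "slide": [1, 1, 110], "delta_rot": [0, 0, 0]}
  ]
}}

```text
time: 27.65
position: [0.6158, 0.345, 0.0279]
tool_rot: [-2.061, -2.369, 0.004]
ft_force: [-0.2, -0.1, -1.2]
grip_width: 0.439
grip_force: 30.0
```

Request:
{"fn": "send_rows", "kwargs": {
  "motion": [
    {"claw": -1, "slide": [0, 0, 3], "delta_rot": [0, 0, 0]},
    {"claw": -1, "slide": [0, 0, 6], "delta_rot": [0, 0, 0]},
    {"claw": -1, "slide": [0, 0, 9], "delta_rot": [0, 0, 0]},
    {"claw": -1, "slide": [0, 0, 9], "delta_rot": [0, 0, 0]},
    {"claw": -1, "slide": [0, 0, 9], "delta_rot": [0, 0, 0]}
  ]
}}

```text
time: 28.15
position: [0.6176, 0.3458, 0.0216]
tool_rot: [2.062, 2.37, 0.002]
ft_force: [0.3, -0.2, -1.1]
grip_width: 0.431
grip_force: 30.0
```

Request:
{"fn": "send_rows", "kwargs": {
  "motion": [
    {"claw": -1, "slide": [0, 0, 0], "delta_rot": [0, 0, 0]},
    {"claw": -1, "slide": [0, 0, 0], "delta_rot": [0, 0, 0]}
  ]
}}

```text
time: 28.35
position: [0.6175, 0.3457, 0.0212]
tool_rot: [2.062, 2.37, 0.001]
ft_force: [-0.4, 0.0, -0.6]
grip_width: 0.432
grip_force: 30.0
```

Request:
{"fn": "send_rows", "kwargs": {
  "motion": [
    {"claw": -1, "slide": [0, 0, 1], "delta_rot": [0, 0, 0]},
    {"claw": -1, "slide": [0, 0, 1], "delta_rot": [0, 0, 0]},
    {"claw": -1, "slide": [0, 0, 1], "delta_rot": [0, 0, 0]}
  ]
}}

```text
time: 28.65
position: [0.6174, 0.3457, 0.02]
tool_rot: [2.062, 2.37, 0.0]
ft_force: [0.2, 0.2, -0.9]
grip_width: 0.435
grip_force: 30.0
```

Request:
{"fn": "send_rows", "kwargs": {
  "motion": [
    {"claw": -1, "slide": [0, 0, 1], "delta_rot": [0, 0, 0]},
    {"claw": -1, "slide": [0, 0, 1], "delta_rot": [0, 0, 0]},
    {"claw": 0.2, "slide": [0, 0, 1], "delta_rot": [0, 0, 0]},
    {"claw": 0.5, "slide": [0, 0, 1], "delta_rot": [0, 0, 0]},
    {"claw": 0.5, "slide": [0, 0, 1], "delta_rot": [0, 0, 0]}
  ]
}}

```text
time: 29.15
position: [0.6173, 0.3456, 0.0186]
tool_rot: [2.062, 2.37, 0.0]
ft_force: [-0.2, -1.2, -0.7]
grip_width: 0.621
grip_force: 0.0
```

Request:
{"fn": "send_rows", "kwargs": {
  "motion": [
    {"claw": 0.5, "slide": [0, 0, 0], "delta_rot": [0, 0, 0]},
    {"claw": 0.5, "slide": [0, 0, 0], "delta_rot": [0, 0, 0]},
    {"claw": 0.5, "slide": [0, 0, -20], "delta_rot": [0, 0, 0]},
    {"claw": 0.5, "slide": [0, 0, -60], "delta_rot": [0, 0, 0]},
    {"claw": 0.5, "slide": [0, 0, -100], "delta_rot": [0, 0, 0]}
  ]
}}

```text
time: 29.65
position: [0.6166, 0.3452, 0.119]
tool_rot: [-2.062, -2.37, 0.003]
ft_force: [0.0, 0.8, -1.0]
grip_width: 0.754
grip_force: 0.0
```

Request:
{"fn": "send_rows", "kwargs": {
  "motion": [
    {"claw": 0.5, "slide": [0, 0, -20], "delta_rot": [0, 0, 0]},
    {"claw": 0.5, "slide": [0, 0, -20], "delta_rot": [0, 0, 0]},
    {"claw": 0.5, "slide": [0, 0, -20], "delta_rot": [0, 0, 0]},
    {"claw": 0.5, "slide": [0, 0, -20], "delta_rot": [0, 0, 0]}
  ]
}}

```text
time: 30.05
position: [0.6162, 0.3453, 0.137]
tool_rot: [-2.061, -2.37, 0.004]
ft_force: [-0.3, -0.8, -0.9]
grip_width: 0.747
grip_force: 0.0
```

```bash
python3 - <<'E'
from m2 import *
from plan import *
where(); b=grab('wrist','w12')
px=tuple(proj(b,[[.617,.344,.04]])[0]); one(b,'brush','green',px,.038,.15,.006,.04)
# incense from w12, both gripping yaws
p=tuple(proj(b,[[.4335,.3355,.04]])[0]); print(p)
one(b,'A46','red',p,.046,.046,0,.04); one(b,'A','red',p,0,0,0,0,True)
plan([(.50,.335,.14,1.9),(.4335,.3355,.12,.342+np.pi/2)])
E
```

```text
t 30.05 [0.6162 0.3453 0.137 ] yaw 1.710 tilt 0.0027 F [-0.3 -0.8 -0.9] w 0.747 gf 0.0
brush 5646 [0.618, 0.3441, 0.1398] e0.120
(np.float64(120.79923238153617), np.float64(183.56226281886583))
A46 2905 [0.435, 0.3361, 1.9146] e0.235
A 2905 [0.4328, 0.3356, 1.9224, 0.0437] e0.151
slide [6, -116, -3] rot [-0.003, 0.001, -0.19] rows>=2.3
slide [22, -63, 20] rot [0.0, -0.0, -0.013] rows>=1.4
end [0.4337 0.3356 0.1202] 1.913
```

The brush case is in place at (0.618, 0.344), square. Next the incense box; its grip width will confirm the size.

Request:
{"fn": "send_rows", "kwargs": {
  "motion": [
    {"claw": 0.6, "slide": [2, -30, 0], "delta_rot": [0, 0, -0.05]},
    {"claw": 0.6, "slide": [3, -60, 0], "delta_rot": [0, 0, -0.1]},
    {"claw": 0.6, "slide": [5, -90, -2], "delta_rot": [0, 0, -0.15]},
    {"claw": 0.6, "slide": [6, -116, -3], "delta_rot": [0, 0, -0.19]},
    {"claw": 0.6, "slide": [6, -116, -3], "delta_rot": [0, 0, -0.19]}
  ],
  "grip_force": 15
}}

```text
time: 30.6
position: [0.4974, 0.336, 0.1405]
tool_rot: [-1.821, -2.556, 0.004]
ft_force: [0.4, 0.9, -0.4]
grip_width: 0.8
grip_force: 0.0
```

Request:
{"fn": "send_rows", "kwargs": {
  "motion": [
    {"claw": 0.6, "slide": [11, -32, 10], "delta_rot": [0, 0, -0.01]},
    {"claw": 0.6, "slide": [22, -63, 20], "delta_rot": [0, 0, -0.013]},
    {"claw": 0.6, "slide": [22, -63, 20], "delta_rot": [0, 0, -0.013]},
    {"claw": 0.6, "slide": [22, -63, 20], "delta_rot": [0, 0, -0.013]},
    {"claw": 0.6, "slide": [22, -63, 20], "delta_rot": [0, 0, -0.013]}
  ]
}}

```text
time: 31.1
position: [0.4363, 0.3358, 0.1221]
tool_rot: [1.812, 2.565, 0.001]
ft_force: [-0.1, -0.4, 0.3]
grip_width: 0.799
grip_force: 0.0
```

```bash
python3 - <<'E'
from m2 import *
from plan import *
ctrl.get_image('side'); where(); b=grab('wrist','w13')
p=tuple(proj(b,[[.4335,.3355,.04]])[0])
one(b,'A46','red',p,.046,.046,0,.04); one(b,'A','red',p,0,0,0,0,True)
plan([(.4337,.3356,.013,.342+np.pi/2)])
E
```

```text
t 31.15 [0.4365 0.3357 0.1222] yaw 1.911 tilt 0.0016 F [-0.  -0.4  0.2] w 0.800 gf 0.0
A46 2349 [0.4336, 0.3351, 1.9288] e0.270
A 2349 [0.4336, 0.3355, 1.9279, 0.0441] e0.198
slide [1, -3, 109] rot [0.001, 0.001, -0.002] rows>=2.2
end [0.4334 0.3355 0.0132] 1.913
```

Request:
{"fn": "send_rows", "kwargs": {
  "motion": [
    {"claw": 0.6, "slide": [1, -3, 28], "delta_rot": [0, 0, 0]},
    {"claw": 0.6, "slide": [1, -3, 56], "delta_rot": [0, 0, 0]},
    {"claw": 0.6, "slide": [1, -3, 82], "delta_rot": [0, 0, 0]},
    {"claw": 0.6, "slide": [1, -3, 100], "delta_rot": [0, 0, 0]},
    {"claw": 0.6, "slide": [1, -3, 104], "delta_rot": [0, 0, 0]}
  ]
}}

```text
time: 31.7
position: [0.4314, 0.3344, 0.0158]
tool_rot: [1.812, 2.565, -0.006]
ft_force: [0.6, -1.0, -0.6]
grip_width: 0.801
grip_force: 0.0
```

Request:
{"fn": "send_rows", "kwargs": {
  "motion": [
    {"claw": 0.6, "slide": [0, 0, 3], "delta_rot": [0, 0, 0]},
    {"claw": 0.6, "slide": [0, 0, 4], "delta_rot": [0, 0, 0]},
    {"claw": 0.6, "slide": [0, 0, 4], "delta_rot": [0, 0, 0]},
    {"claw": 0.6, "slide": [0, 0, 4], "delta_rot": [0, 0, 0]},
    {"claw": 0.1, "slide": [0, 0, 4], "delta_rot": [0, 0, 0]}
  ]
}}

```text
time: 32.2
position: [0.432, 0.3363, 0.0145]
tool_rot: [-1.811, -2.567, -0.002]
ft_force: [0.4, 0.2, -0.7]
grip_width: 0.764
grip_force: 0.0
```

Request:
{"fn": "send_rows", "kwargs": {
  "motion": [
    {"claw": 0.1, "slide": [0, 0, 0], "delta_rot": [0, 0, 0]},
    {"claw": -1, "slide": [0, 0, 0], "delta_rot": [0, 0, 0]},
    {"claw": -1, "slide": [0, 0, 0], "delta_rot": [0, 0, 0]},
    {"claw": -1, "slide": [0, 0, 0], "delta_rot": [0, 0, 0]},
    {"claw": -1, "slide": [0, 0, 0], "delta_rot": [0, 0, 0]}
  ]
}}

```text
time: 32.7
position: [0.4316, 0.3359, 0.0139]
tool_rot: [-1.811, -2.567, -0.0]
ft_force: [-0.1, -0.3, 1.5]
grip_width: 0.528
grip_force: 15.0
```

Request:
{"fn": "send_rows", "kwargs": {
  "motion": [
    {"claw": -1, "slide": [0, 0, 0], "delta_rot": [0, 0, 0]},
    {"claw": -1, "slide": [0, 0, 0], "delta_rot": [0, 0, 0]},
    {"claw": -1, "slide": [0, 0, 0], "delta_rot": [0, 0, 0]}
  ]
}}

```text
time: 33.0
position: [0.4316, 0.3359, 0.0139]
tool_rot: [-1.811, -2.567, -0.0]
ft_force: [-1.5, -0.3, 1.9]
grip_width: 0.528
grip_force: 15.0
```

```bash
python3 - <<'E'
from plan import *
where()
plan([(.435,.335,.15,1.913),(.53,.16,.15,1.65),(.6,-.05,.15,1.45),(.61,-.25,.15,1.3),(.6143,-.3542,.12,1.207)])
E
```

```text
t 33.00 [0.4316 0.3359 0.0139] yaw 1.913 tilt 0.0001 F [-1.5 -0.3  1.9] w 0.528 gf 15.0
slide [-2, 3, -136] rot [0.0, -0.0, -0.0] rows>=2.7
slide [-197, 31, 0] rot [-0.0, -0.0, 0.263] rows>=4.0
slide [-215, 53, 0] rot [-0.0, -0.0, 0.2] rows>=4.4
slide [-197, 34, 0] rot [-0.0, -0.0, 0.15] rows>=4.0
slide [-99, 32, 30] rot [-0.0, -0.0, 0.093] rows>=2.2
end [ 0.6145 -0.3539  0.1199] 1.207
```

The width is 46 mm, so this is the right box. Carrying it.

Request:
{"fn": "send_rows", "kwargs": {
  "motion": [
    {"claw": -1, "slide": [0, 0, -15], "delta_rot": [0, 0, 0]},
    {"claw": -1, "slide": [0, 0, -50], "delta_rot": [0, 0, 0]},
    {"claw": -1, "slide": [0, 0, -90], "delta_rot": [0, 0, 0]},
    {"claw": -1, "slide": [-2, 3, -125], "delta_rot": [0, 0, 0]},
    {"claw": -1, "slide": [-2, 3, -136], "delta_rot": [0, 0, 0]}
  ]
}}

```text
time: 33.5
position: [0.4378, 0.336, 0.1548]
tool_rot: [1.812, 2.565, 0.012]
ft_force: [0.3, 0.8, -0.2]
grip_width: 0.531
grip_force: 15.0
```

Request:
{"fn": "send_rows", "kwargs": {
  "motion": [
    {"claw": -1, "slide": [-30, 5, 0], "delta_rot": [0, 0, 0.05]},
    {"claw": -1, "slide": [-72, 12, 0], "delta_rot": [0, 0, 0.1]},
    {"claw": -1, "slide": [-114, 18, 0], "delta_rot": [0, 0, 0.16]},
    {"claw": -1, "slide": [-156, 25, 0], "delta_rot": [0, 0, 0.21]},
    {"claw": -1, "slide": [-197, 31, 0], "delta_rot": [0, 0, 0.263]}
  ]
}}

```text
time: 34.0
position: [0.5305, 0.1569, 0.1492]
tool_rot: [-2.136, -2.303, 0.002]
ft_force: [-0.4, 0.2, -0.1]
grip_width: 0.529
grip_force: 15.0
```

Request:
{"fn": "send_rows", "kwargs": {
  "motion": [
    {"claw": -1, "slide": [-43, 11, 0], "delta_rot": [0, 0, 0.04]},
    {"claw": -1, "slide": [-86, 21, 0], "delta_rot": [0, 0, 0.08]},
    {"claw": -1, "slide": [-129, 32, 0], "delta_rot": [0, 0, 0.12]},
    {"claw": -1, "slide": [-172, 42, 0], "delta_rot": [0, 0, 0.16]},
    {"claw": -1, "slide": [-215, 53, 0], "delta_rot": [0, 0, 0.2]}
  ]
}}

```text
time: 34.5
position: [0.5995, -0.0529, 0.1491]
tool_rot: [-2.354, -2.079, 0.002]
ft_force: [1.6, 0.1, -0.3]
grip_width: 0.525
grip_force: 15.0
```

Request:
{"fn": "send_rows", "kwargs": {
  "motion": [
    {"claw": -1, "slide": [-43, 7, 0], "delta_rot": [0, 0, 0.03]},
    {"claw": -1, "slide": [-86, 15, 0], "delta_rot": [0, 0, 0.06]},
    {"claw": -1, "slide": [-128, 22, 0], "delta_rot": [0, 0, 0.1]},
    {"claw": -1, "slide": [-168, 29, 0], "delta_rot": [0, 0, 0.13]},
    {"claw": -1, "slide": [-197, 34, 0], "delta_rot": [0, 0, 0.15]}
  ]
}}

```text
time: 35.0
position: [0.608, -0.2544, 0.149]
tool_rot: [-2.506, -1.894, 0.004]
ft_force: [-0.6, -0.0, -0.7]
grip_width: 0.521
grip_force: 15.0
```

Request:
{"fn": "send_rows", "kwargs": {
  "motion": [
    {"claw": -1, "slide": [-33, 10, 8], "delta_rot": [0, 0, 0.03]},
    {"claw": -1, "slide": [-66, 21, 20], "delta_rot": [0, 0, 0.06]},
    {"claw": -1, "slide": [-90, 29, 30], "delta_rot": [0, 0, 0.09]},
    {"claw": -1, "slide": [-99, 32, 30], "delta_rot": [0, 0, 0.093]},
    {"claw": -1, "slide": [-99, 32, 30], "delta_rot": [0, 0, 0.093]}
  ]
}}

```text
time: 35.5
position: [0.6127, -0.356, 0.1192]
tool_rot: [-2.589, -1.778, 0.003]
ft_force: [-0.3, -0.7, -0.8]
grip_width: 0.526
grip_force: 15.0
```

```bash
python3 - <<'E'
from m2 import *
from plan import *
for i in range(5): ctrl.get_image('side')
where(); b=grab('side','s7')
one(b,'f_inc side','felt',(410,365),.046,.046,.0065,.0065)
plan([(.6143,-.3542,.03,1.207)])
E
```

```text
t 35.75 [ 0.6156 -0.3519  0.1204] yaw 1.210 tilt 0.0015 F [-0.2  0.3 -0.5] w 0.531 gf 15.0
f_inc side 566 [0.6124, -0.3548, 1.1961] e0.143
slide [-3, 0, 90] rot [0.001, -0.001, 0.002] rows>=1.8
end [ 0.6146 -0.3548  0.0304] 1.207
```

Request:
{"fn": "send_rows", "kwargs": {
  "motion": [
    {"claw": -1, "slide": [-3, -1, 25], "delta_rot": [0, 0, 0]},
    {"claw": -1, "slide": [-3, -1, 50], "delta_rot": [0, 0, 0]},
    {"claw": -1, "slide": [-3, -1, 72], "delta_rot": [0, 0, 0]},
    {"claw": -1, "slide": [-3, -1, 88], "delta_rot": [0, 0, 0]},
    {"claw": -1, "slide": [-3, -1, 94], "delta_rot": [0, 0, 0]}
  ]
}}

```text
time: 36.3
position: [0.6122, -0.3549, 0.0242]
tool_rot: [-2.584, -1.783, 0.001]
ft_force: [-0.5, -1.3, -1.1]
grip_width: 0.533
grip_force: 15.0
```

Request:
{"fn": "send_rows", "kwargs": {
  "motion": [
    {"claw": -1, "slide": [0, 0, 2], "delta_rot": [0, 0, 0]},
    {"claw": -1, "slide": [0, 0, 4], "delta_rot": [0, 0, 0]},
    {"claw": -1, "slide": [0, 0, 6], "delta_rot": [0, 0, 0]},
    {"claw": -1, "slide": [0, 0, 6], "delta_rot": [0, 0, 0]},
    {"claw": -1, "slide": [0, 0, 6], "delta_rot": [0, 0, 0]}
  ]
}}

```text
time: 36.8
position: [0.6128, -0.3566, 0.0204]
tool_rot: [2.586, 1.782, 0.001]
ft_force: [0.2, -1.0, -0.6]
grip_width: 0.528
grip_force: 15.0
```

Request:
{"fn": "send_rows", "kwargs": {
  "motion": [
    {"claw": -1, "slide": [0, 0, 0], "delta_rot": [0, 0, 0]},
    {"claw": -1, "slide": [0, 0, 0], "delta_rot": [0, 0, 0]}
  ]
}}

```text
time: 37.0
position: [0.6127, -0.3565, 0.0201]
tool_rot: [2.587, 1.783, 0.0]
ft_force: [-0.1, -0.7, -0.8]
grip_width: 0.528
grip_force: 15.0
```

Request:
{"fn": "send_rows", "kwargs": {
  "motion": [
    {"claw": -1, "slide": [0, 0, 1], "delta_rot": [0, 0, 0]},
    {"claw": -1, "slide": [0, 0, 1], "delta_rot": [0, 0, 0]},
    {"claw": 0.2, "slide": [0, 0, 1], "delta_rot": [0, 0, 0]},
    {"claw": 0.6, "slide": [0, 0, 1], "delta_rot": [0, 0, 0]},
    {"claw": 0.6, "slide": [0, 0, 1], "delta_rot": [0, 0, 0]}
  ]
}}

```text
time: 37.5
position: [0.6126, -0.3564, 0.0187]
tool_rot: [-2.587, -1.783, -0.0]
ft_force: [0.4, -0.8, -0.1]
grip_width: 0.698
grip_force: 0.0
```

Request:
{"fn": "send_rows", "kwargs": {
  "motion": [
    {"claw": 0.6, "slide": [0, 0, 0], "delta_rot": [0, 0, 0]},
    {"claw": 0.6, "slide": [0, 0, 0], "delta_rot": [0, 0, 0]},
    {"claw": 0.6, "slide": [0, 0, -20], "delta_rot": [0, 0, 0]},
    {"claw": 0.6, "slide": [0, 0, -60], "delta_rot": [0, 0, 0]},
    {"claw": 0.6, "slide": [0, 0, -100], "delta_rot": [0, 0, 0]}
  ]
}}

```text
time: 38.0
position: [0.6122, -0.3564, 0.1209]
tool_rot: [-2.587, -1.782, 0.001]
ft_force: [1.3, -0.5, 0.4]
grip_width: 0.8
grip_force: 0.0
```

Request:
{"fn": "send_rows", "kwargs": {
  "motion": [
    {"claw": 0.6, "slide": [0, 0, -40], "delta_rot": [0, 0, 0]},
    {"claw": 0.6, "slide": [0, 0, -80], "delta_rot": [0, 0, 0]},
    {"claw": 0.6, "slide": [0, 0, -110], "delta_rot": [0, 0, 0]},
    {"claw": 0.6, "slide": [0, 0, -110], "delta_rot": [0, 0, 0]},
    {"claw": 0.6, "slide": [0, 0, -110], "delta_rot": [0, 0, 0]}
  ]
}}

```text
time: 38.5
position: [0.6127, -0.357, 0.2309]
tool_rot: [2.585, 1.781, 0.002]
ft_force: [-0.5, -0.3, 0.4]
grip_width: 0.794
grip_force: 0.0
```

```bash
python3 - <<'E'
from m2 import *
from plan import *
for i in range(5): ctrl.get_image('side')
where(); b=grab('side','s8'); a=grab('scene','sc8'); w=grab('wrist','w14')
one(w,'inc wrist','red',tuple(proj(w,[[.6133,-.3555,.046]])[0]),.046,.046,.006,.046)
one(b,'inc side','red',tuple(proj(b,[[.6133,-.3555,.046]])[0]),.046,.046,.006,.046)
cv2.imwrite('pics/c10.png',np.vstack([cv2.resize(a['color'][130:270,110:490],(800,295)),cv2.resize(b['color'][80:400,220:460],(400,300)) if 0 else np.hstack([cv2.resize(b['color'][100:400,220:460],(240,300)),cv2.resize(w['color'],(480,300)),np.zeros((300,80,3),np.uint8)])]))
E
```

```text
t 38.75 [ 0.6121 -0.3559  0.2276] yaw 1.207 tilt 0.0021 F [-0.   0.5 -0. ] w 0.800 gf 0.0
inc wrist 1291 [0.6135, -0.3561, -0.3793] e0.214
inc side 908 [0.6126, -0.3565, 2.714] e0.138
```

View pics/c10.png

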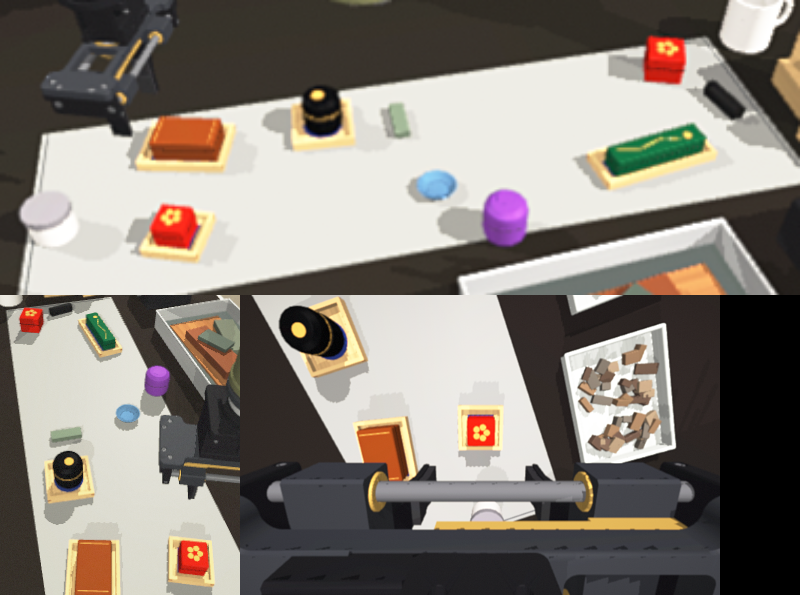

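All four pieces stand in their own cases, and the stone and dish look to be where they started. Handing in.

```bash
python3 -c "
from bench import ctrl
print(ctrl.close_job())"
```

```text
the job is handed in; nothing more can be done
None
```

All four lacquer pieces are in their own boxes, upright and within about 5 mm of centre by the camera fits, with the stone and dish left alone; I handed the job in at about 39 s, and no verdict was returned.

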